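# Clear the torch's charging cradle, put the torch on charge and secure it

### The arm

A 6-joint arm with a two-finger parallel gripper is mounted at the origin on a cart in front of the work surface, level with it; the furniture and walls round the work are solid. World frame = base frame: x ahead of the robot, y to its left, z up, the work surface at z = 0. Lengths are in mm, angles in rad, forces in N, time in s.
With the tool pointing down it reaches from about 325 to 925 mm from the base axis. Payload 3.1 kg.
Tool frame: the origin (TCP) lies between the finger pads; the fingertips stand 19 mm ahead of it and the grasp point (between the pads) is the TCP; z points along the fingers, y is the line along which they close (so a half turn about z gives the same grasp; the last joint's range is limited). The gripper opens to 85 mm and grips with 20 to 120 N. Pads are 22 mm wide; open, the fingers measure 114 mm over their backs; the gripper's body (76 mm by 85 mm) begins 54 mm behind the grasp point. The pads swing forward as they close: fully open they stand 13 mm farther back than shut.
Start: joints at [1.154, 0.217, 1.613, -0, 1.311, -0.112], TCP at [187.545, 596.21, 250.3] pointing down, gripper open.
Joint ranges: [-2.75, 2.75], [-0.78, 2.1], [0.31, 2.55], [-1.13, 4.27], [0.13, 2.63], [-2.58, 2.58]. Speed limits (rad/s): [2.79, 2.79, 3.14, 3.14, 3.14, 3.14].

### API

Orientations are given as a rotation vector (axis times angle).
In Python, from cell import robot gives the robot as it stands.
- The arm moves only by the tool play_rows, never from a script. Its argument "motion" is a list of rows, each a list of 7 numbers: the opening, from 0 (shut) to 1 (fully open), then the shift along the tool's x, y, z scaled (see below), then the turn, a rotation vector about the tool's x, y, z scaled (see below). In form: [[jaw, dx, dy, dz, rx, ry, rz], ...]. A call has 1 to 20 rows; each row is the pose to reach, as a shift and turn from the pose commanded when the call began, along the tool's axes at that moment; what a row does not reach only later rows make up. The controller multiplies each number of a shift by 400 mm and each number of a turn by 0.5 rad. A row lasts 1/8 s, in which the tool goes at most 62.5 mm and 10.7 degrees, less where a joint would pass 70% of its speed; a pose out of reach is approached as far as the arm can. A call with a number of a shift or a turn outside -1 to 1 is refused whole. A call with a gripper value outside its range is refused whole. The fingers move at their own pace and stop on an object; the grip force is fixed at half the most. Time passes only in rows, so rows that repeat a pose let the fingers close. It gives the time, the measured TCP pose, the force, the opening and the grip force at its end, in the units of the state.
- robot.get_state(): the state, without advancing time (a new reading comes with each control period).
- robot.snapshot(name): name is "scene" or "top" or "wrist"; returns the picture (400x640x3 uint8, blue, green, red); there is no depth.
- robot.camera_info(name): a dict with "fx", "fy", "cx", "cy" (pixels), "xyz" and "attitude" of the camera in the world; the wrist camera has in their place "hand_eye" (4x4, takes a point from camera to tool coordinates, whose origin is the TCP and whose axes are the flange's). Camera axes: x right, y up, looking along -z (the intrinsics and any distortion apply to the point x, -y, -z); pixel columns grow to the right and rows downward; lengths in mm; the calibration is good to about 2 mm. A picture is of the moment at which its call begins: read the wrist's pose just before it. camera_info takes no time and is no camera call.
- robot.job_done(): hands the job in; it is judged then, once.
Trained networks look in the newest picture that a camera, given by its name, has taken for a name from the list of things; names that differ only in an ending like _2 or _b are one class to them, and where a whole thing is asked for, a point or a joint stands for the part that bears it (a point fixed in the world has none). Each returns a list of dicts, best first, with "score" (0 to 1); they miss things now and then, are a little off and sometimes report something else, mostly with a low value. They report only what shows in the picture. A call takes as long as a camera call.
- robot.find_in(thing, camera): "extent" ([left, top, width, height] in pixels, round what is visible of it).
- robot.silhouettes(thing, camera): "pixels" (400x640 bool, what is visible of it) and "extent" ([left, top, width, height] in pixels, round what is visible of it).
The state is a dict: "time": time; "joints": joint angles; "joint_velocities": joint speeds; "effort": joint torques, N m; "tcp_pos": TCP position; "orientation": TCP orientation; "contact_force": force on the tool from outside, world axes, zero at the start; "wrist_torque": the same for the moment, N m; "opening": finger opening in mm; "grip_force": force on a finger pad.
Only numpy, scipy, OpenCV 4.12 (cv2) and the standard library are available. Lean on these libraries where they do the work, as an engineer would, in place of code of your own. Each camera call takes 0.05 s, during which the arm holds its last target. There are 200 camera calls.

### The job

Someone has dropped the green marker into the torch's leaning charging cradle. Lift it out and lay it inside the shallow aluminium tray, then lay the black torch in the cradle instead, head end up, tail end down against the charging contacts, and swing the orange keeper fully across it to its stop so that the torch cannot jump out on the road. Leave the spanner, the keys and the aerosol where they are.

Things in the scene. Friction and masses are not known exactly. Their poses are not given: they have to be found in the camera images.
- cradle_bed: Bed of the grey charging cradle on its fixed aluminium foot. Origin: on the bed's top at the middle of the heel wall (26 mm high); x runs up the bed, 30 deg above level, y across it, z square to it. Spine x 0 to 125 mm, 26 mm wide. Cheeks 39 mm apart, 24 mm high, flared, at x -8 to 28 and 100 to 122; between them the sides are open for the fingers.
- keeper (a joint): Orange swivel arm of the cradle with a black knob; turns about the bed's z axis, stays where left. 0 = straight across the bed over the torch (its stop); grows as it swings open, 1.57 = pointing up the bed beside it, limit 1.9. Starts open at 1.2 to 1.7. Pivot at bed x 111, y -34 mm (the side nearer the robot); arm 63 mm long, 14 mm wide, z 37 to 42 mm over the bed.
- keeper_knob (a point): Middle of the keeper's upright round knob (12 to 15 mm thick, 18 mm tall, along the bed's z axis), 48 mm from the pivot, 51 mm above the bed, so the knob spans 42 to 60 mm.
- marker: Green felt marker with a black cap, 131 mm long, 14 mm thick (treat as square in section). Origin: underside at mid length; y runs along it, z up from the side it lies on. At the start it lies lengthwise on the cradle's bed, one end against the heel wall.
- marker_end_a (a point): Centre of the marker's end face at +y.
- marker_end_b (a point): Centre of the marker's end face at -y.
- torch: Black pocket torch, 131 mm long, treat as 34 mm square in section, lying on the worktop on the right, behind the tray. Origin: underside at mid length; y runs towards its tail, -y to its wider head, z up.
- torch_tail (a point): Centre of the torch's tail end face (65 mm from its middle, 17 mm above its underside).
- torch_head (a point): Centre of the torch's head end face (lens).
- tray: Shallow aluminium tool tray with a black ribbed liner, fixed, 80 mm (x) by 172 mm (y) outside; inside 70 by 162 mm, rim 10 mm high, floor 4 mm above the worktop. Origin: centre of its underside; y along its length.
- adjustable_spanner: Bystander: steel adjustable spanner, 209 mm long, 11 mm thick, lying behind the torch. Origin at its underside.
- keys: Bystander: van keys with a pink fob, 105 mm long, lying to the left of the cradle. Origin at its underside.
- aerosol_penetrant: Bystander: dark red aerosol can, 66 mm across, 184 mm tall, standing on the left near the nozzle of the caulking gun. Origin at its underside.
- caulking_gun: Fixed: caulking gun in a steel rest behind the cradle, 70 mm wide (x), leaning along y with its nozzle down to the left; handle up to 0.39 m high 20 to 100 mm to the right (-y) of the origin, its thin rod reaching on over the bag at 0.2 to 0.32 m. Origin: at the rest's underside.
- tool_bag: Fixed: orange tool bag between cradle and tray, 0.23 m (x) by 0.42 m (y), 0.21 m high. Origin: centre of its underside. Also fixed: a shelf above the back of the worktop (front edge at x 0.61, underside 0.575 m up), a side wall at y -0.47 from x 0.49 on, and a front rail up to x 0.356, 30 mm high.

How it is judged:
By the outcome, as a careful person would: the job done as asked, in the order asked, and still so for the second after the job is handed in, with the robot touching nothing.
It also fails if it takes over 72 s, if anything falls off the work surface, if the arm or the gripper's body presses on something with over 40 N, if the wrist force passes 120 N, or if a joint passes its speed limit or range.

## Working session

There is one attempt and no reset: what is moved stays moved. The work goes in short steps, Python scripts to look and compute and a tool call to move; the robot and the scene stay as the last step left them, time stands still between calls to the robot, and variables do not carry over. Pictures are saved under pics/ and viewed, at most 10 in all, crops included, and the job is handed in when it is done.

Besides the shell and the picture viewer there is one more tool, called by a JSON object that holds its "name" and its "arguments", one argument or row to a line. play_rows: Moves the arm, as the interface text tells. Its arguments: {"type":"object","properties":{"motion":{"type":"array","items":{"type":"array","items":{"type":"number"}}}},"required":["motion"]}

```bash
mkdir -p pics; ls
python3 - <<'E'
from cell import robot
import cv2,numpy as np
for n in("scene","top","wrist"):
    i=robot.snapshot(n); cv2.imwrite(f"pics/{n}0.png",i); print(n,robot.camera_info(n))
    for t in("marker","torch","cradle_bed","keeper","keeper_knob","tray"):
        r=robot.find_in(t,n); print(t,[(np.round(x["extent"]).tolist(),round(x["score"],2)) for x in r[:2]])
print(robot.get_state())
E
```

```text
pics
scene {'fx': 451.25609620814936, 'fy': 451.25609620814936, 'cx': 328.7966670246279, 'cy': 200.73558210275422, 'xyz': array([-620.77755752, -430.57129846, 1448.37207836]), 'attitude': array([ 0.67202307, -0.44101439, -1.10335813])}
marker []
torch [([401.0, 241.0, 35.0, 13.0], 0.7), ([414.0, 223.0, 46.0, 10.0], 0.61)]
cradle_bed [([250.0, 203.0, 30.0, 16.0], 0.83)]
keeper [([266.0, 199.0, 13.0, 7.0], 0.38), ([405.0, 244.0, 35.0, 12.0], 0.32)]
keeper_knob [([413.0, 226.0, 48.0, 8.0], 0.62), ([256.0, 207.0, 21.0, 5.0], 0.26)]
tray [([221.0, 209.0, 14.0, 7.0], 0.75), ([396.0, 257.0, 42.0, 32.0], 0.69)]
top {'fx': 435.4238435942499, 'fy': 435.4238435942499, 'cx': 319.1747356405412, 'cy': 199.64060156599106, 'xyz': array([ 252.92032677,   65.14390194, 1433.31825916]), 'attitude': array([ 0.16705077, -0.16689613, -1.57681907])}
marker []
torch [([419.0, 196.0, 39.0, 15.0], 0.55)]
cradle_bed [([218.0, 219.0, 46.0, 29.0], 0.56)]
keeper [([246.0, 229.0, 19.0, 19.0], 0.47)]
keeper_knob []
tray [([422.0, 227.0, 55.0, 25.0], 0.77)]
wrist {'fx': 280.1197478824947, 'fy': 280.1197478824947, 'cx
[... 588 characters left out ...]
oints': array([ 1.15378932e+00,  2.16919310e-01,  1.61336255e+00, -3.14590803e-05,
        1.31126275e+00, -1.12212793e-01]), 'joint_velocities': array([ 8.54880360e-06, -2.57588636e-04,  9.49921517e-04, -8.09918461e-04,
       -6.40111124e-04, -4.36268756e-04]), 'effort': array([-1.00958769e-03, -3.96892369e+01, -3.04265964e+01, -4.99289890e-04,
        7.37471928e-04,  9.40678831e-06]), 'tcp_pos': array([187.57104766, 596.23001238, 250.30785934]), 'orientation': array([4.76899664e-01, 3.10514215e+00, 6.03523204e-05]), 'contact_force': array([-0.53486537, -0.00356726, -0.85106742]), 'wrist_torque': array([0.0006284 , 0.00172322, 0.03403303]), 'grip_force': 0.0, 'opening': 85.34216600921361}
```

Run:
```python
import cv2,numpy as np
t=cv2.imread("pics/top0.png");s=cv2.imread("pics/scene0.png")
a=cv2.resize(t[150:290,180:500],(800,350),interpolation=cv2.INTER_CUBIC)
b=cv2.resize(s[150:250+0,200:500],(800,250),interpolation=cv2.INTER_CUBIC)
cv2.imwrite("pics/c1.png",np.vstack([a,b[:250]]))
```

```text
(no output)
```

View pics/c1.png

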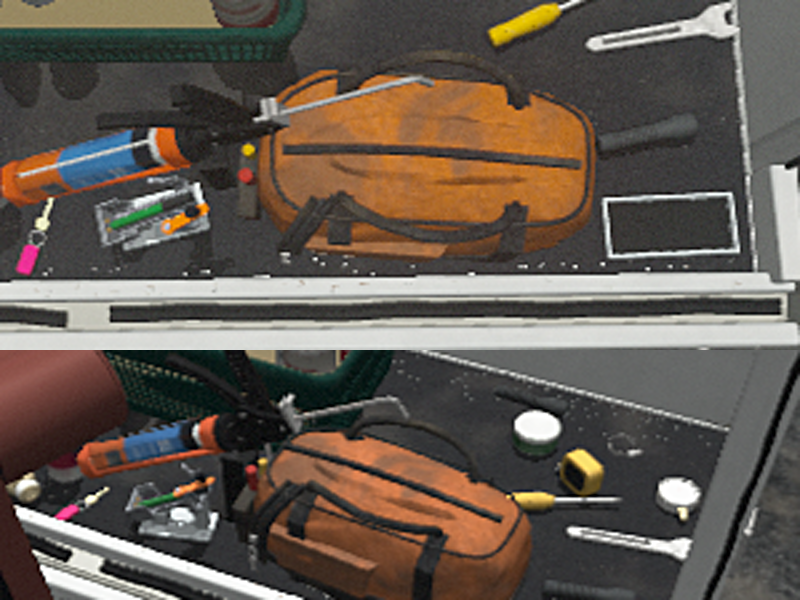

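Top view: the cradle is near (242,235), with the green marker in it and the keeper open at about (255,236). The torch is at about (440,203) behind the tray at (448,240). Next come helpers and rough positions.

```bash
cat > h.py <<'E'
from cell import robot
import cv2,numpy as np
from scipy.spatial.transform import Rotation as R
F=np.diag([1,-1,-1.])
def cam(n,st=None):
    c=robot.camera_info(n); K=np.array([[c["fx"],0,c["cx"]],[0,c["fy"],c["cy"]],[0,0,1.]])
    if n=="wrist":
        st=st or robot.get_state(); Rt=R.from_rotvec(st["orientation"]).as_matrix(); H=c["hand_eye"]
        return K,Rt@H[:3,:3],st["tcp_pos"]+Rt@H[:3,3]
    return K,R.from_rotvec(c["attitude"]).as_matrix(),c["xyz"]
def proj(C,P):
    K,A,o=C; q=(np.atleast_2d(P)-o)@A@F; q=q/q[:,2:]; return (q@K.T)[:,:2]
def plane(C,uv,z=0):
    K,A,o=C; uv=np.atleast_2d(uv); d=np.c_[uv,np.ones(len(uv))]@np.linalg.inv(K).T@F@A.T
    return o+d*((z-o[2])/d[:,2])[:,None]
def tri(CU):
    M=np.zeros((3,3));b=np.zeros(3)
    for C,uv in CU:
        d=plane(C,uv)[0]-C[2];d/=np.linalg.norm(d);P=np.eye(3)-np.outer(d,d);M+=P;b+=P@C[2]
    return np.linalg.solve(M,b)
def go(targets,p0=None,r0=None):
    """targets: list of (pos, Rotation) -> scaled shift/turn from the present pose"""
    st=robot.get_state(); p0=st["tcp_pos"] if p0 is None else p0; r0=R.from_rotvec(st["orientation"]) if r0 is None else r0
    for p,r in targets:
        print(np.round(r0.inv().apply(np.array(p)-p0)/400,4).tolist(),np.round((r0.inv()*r).as_rotvec()/.5,4).tolist())
def snap(n,f):
    st=robot.get_state(); i=robot.snapshot(n); cv2.imwrite(f"pics/{f}.png",i); return i,cam(n,st)
def rot(z,x=None,y=None):
    "tool rotation from approach z and finger-closing y (or tool x)"
    z=np.array(z,float);z/=np.linalg.norm(z)
    if y is not None:
        y=np.array(y,float);y-=z*(y@z);y/=np.linalg.norm(y);x=np.cross(y,z)
    else:
        x=np.array(x,float);x-=z*(x@z);x/=np.linalg.norm(x);y=np.cross(z,x)
    return R.from_matrix(np.c_[x,y,z])
E
python3 - <<'E'
from h import *
C=cam("top")
q=lambda x,y:(180+x*.4,150+y*.4)
for n,p,z in[("cradle",q(155,213),40),("mk left",q(108,225),30),("mk right",q(165,208),60),("torch l",q(600,140),17),("torch r",q(695,125),17),("tray",q(605,200),10),("tray",q(735,195),10),("tray",q(612,257),10),("tray",q(740,250),10),("bagL",q(262,160),150),("bagfront",q(430,250),150)]:
    print(n,plane(C,p,z).round(0))
print(R.from_rotvec(robot.get_state()["orientation"]).as_matrix().round(3))
E
```

```text
cradle [[439. 313.  40.]]
mk left [[426. 375.  30.]]
mk right [[443. 297.  60.]]
torch l [[ 532. -271.   17.]]
torch r [[ 551. -398.   17.]]
tray [[ 453. -274.   10.]]
tray [[ 458. -446.   10.]]
tray [[ 378. -278.   10.]]
tray [[ 385. -446.   10.]]
bagL [[487. 167. 150.]]
bagfront [[377. -31. 150.]]
[[-0.954  0.3    0.   ]
 [ 0.3    0.954  0.   ]
 [-0.     0.    -1.   ]]
```

Run:
```python
from h import *
print(plane(cam("top"),[(254,190),(288,195),(250,200)],300).round())
r=rot([0,0,-1],y=[.98,.2,0]); r0=R.from_rotvec(robot.get_state()["orientation"])
d=(r0.inv()*r).as_rotvec();print(d)
h=r0*R.from_rotvec(d*.45)
go([((310,480,290),h)])
go([((430,370,290),r)],np.array([310,480,290.]),h)
```

```text
[[526. 238. 300.]
 [511. 147. 300.]
 [499. 248. 300.]]
[5.90182200e-05 8.56317414e-06 1.06469307e+00]
[-0.3792, -0.1853, -0.0992] [0.0001, 0.0, 0.9582]
[-0.4066, 0.0171, 0.0] [0.0001, 0.0, 1.1712]
```

{"name": "play_rows", "arguments": {
  "motion": [
    [1,-0.19,-0.09,-0.1,0,0,0.5],
    [1,-0.38,-0.185,-0.1,0,0,1],
    [1,-0.38,-0.185,-0.1,0,0,1],
    [1,-0.38,-0.185,-0.1,0,0,1]
  ]
}}

```text
time: 1.55
tcp_pos: [313.0, 478.3, 291.3]
orientation: [1.237, 2.886, 0.002]
contact_force: [-0.6, 0.3, 0.2]
opening: 85.3
grip_force: 0.0
```

{"name": "play_rows", "arguments": {
  "motion": [
    [1,-0.2,0.01,0,0,0,0.5],
    [1,-0.4,0.017,0,0,0,1],
    [1,-0.4,0.017,0,0,0,1],
    [1,-0.4,0.017,0,0,0,1]
  ]
}}

```text
time: 2.05
tcp_pos: [427.1, 368.7, 290.0]
orientation: [-1.909, -2.494, 0.0]
contact_force: [0.0, 0.6, -0.1]
opening: 85.3
grip_force: 0.0
```

Run:
```python
from h import *
i,C=snap("wrist","w1"); st=robot.get_state(); print(st["time"],st["tcp_pos"],st["contact_force"]); np.save("w1.npy",np.array(st["tcp_pos"].tolist()+st["orientation"].tolist()))
for t in("marker","keeper","keeper_knob","cradle_bed","aerosol_penetrant"):
    r=robot.find_in(t,"wrist"); print(t,[(np.round(x["extent"]).tolist(),round(x["score"],2)) for x in r[:2]])
```

```text
2.1 [426.05277947 369.66252999 290.02092028] [ 0.19290402  0.80188219 -0.52953625]
marker [([311.0, 163.0, 14.0, 99.0], 0.84)]
keeper [([282.0, 237.0, 18.0, 64.0], 0.93)]
keeper_knob [([279.0, 238.0, 21.0, 66.0], 0.83)]
cradle_bed [([282.0, 153.0, 59.0, 148.0], 0.68)]
aerosol_penetrant [([370.0, 4.0, 115.0, 67.0], 0.63)]
```

View pics/w1.png

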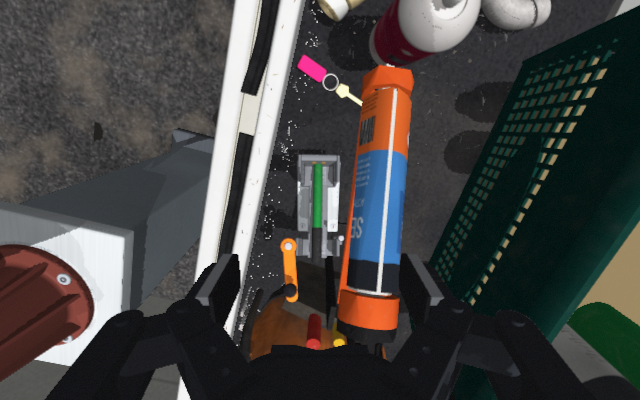

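The view shows the cradle at u 298–340, v 153–255. The marker runs (318,163) to (317,262) with its green end at the heel. The keeper pivot is at about (288,246), its knob at about (291,291), and the gun lies close by at u>345.

Run:
```python
import cv2,numpy as np
w=cv2.imread("pics/w1.png");t=cv2.imread("pics/top0.png")
a=cv2.resize(w[145:305,270:370],None,fx=3.75,fy=3.75,interpolation=cv2.INTER_CUBIC)
b=cv2.resize(t[215:255,210:275],None,fx=6,fy=6,interpolation=cv2.INTER_CUBIC)
o=np.zeros((600,800,3),np.uint8);o[:a.shape[0],:375]=a;o[:240,385:775]=b;cv2.imwrite("pics/c2.png",o)
```

```text
(no output)
```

View pics/c2.png

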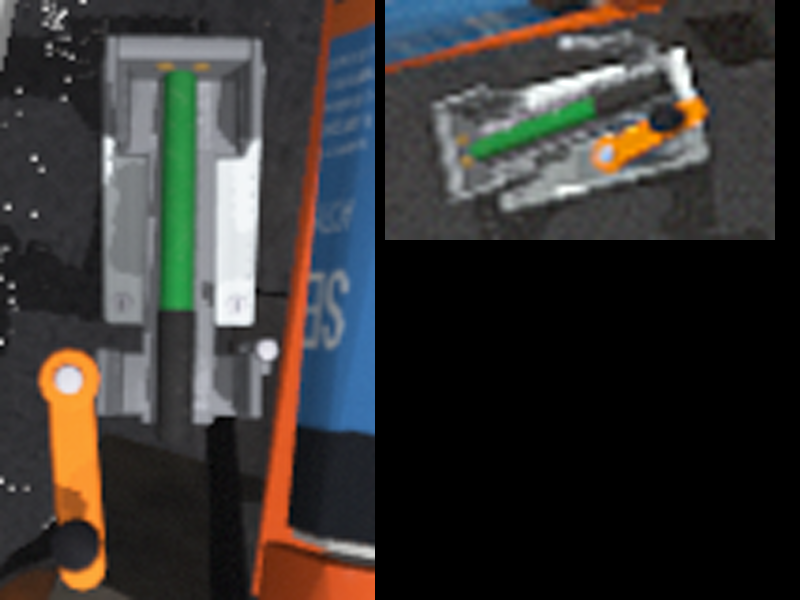

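The crop gives clean keypoints: spine-end corners at crop (150,422) and (211,422), the pivot at (68,380), the knob top at (76,545) and the marker's low end at (180,70). I'll fit the bed pose from these.

```bash
cat > fit.py <<'E'
from h import *
from scipy.optimize import least_squares
s=np.load("w1.npy"); CW=cam("wrist",dict(tcp_pos=s[:3],orientation=s[3:])); CT=cam("top")
w=lambda x,y:(x/3.75+270-.4,y/3.75+145-.4)
t=lambda x,y:((x-385)/6+210-.4,y/6+215-.4)
def bed(o,yaw):
    c,s_=np.cos(np.pi/6),.5
    x=np.array([np.cos(yaw)*c,np.sin(yaw)*c,s_]); z=np.array([-np.cos(yaw)*s_,-np.sin(yaw)*s_,c])
    return np.array(o),np.c_[x,np.cross(z,x),z]
def knob(a,z=60,l=48): return [111+l*np.sin(a),-34+l*np.cos(a),z]
def res(v,full=False):
    o,B=bed(v[:3],v[3]); m1,m2,a=v[4:7]
    W=[([125,-13,0],w(150,422)),([125,13,0],w(211,422)),([0,m1,14],w(180,70)),([131,m2,14],w(178,440)),([111,-34,43],w(68,380)),(knob(a),w(76,545))]
    T=[([0,m1,14],t(470,150)),([111,-34,43],t(606,155)),(knob(a),t(667,118))]
    r=[]
    for C,L,k in((CW,W,1),(CT,T,1)):
        r.append(k*(proj(C,np.array([p for p,_ in L])@B.T+o)-np.array([u for _,u in L])))
    r=np.vstack(r); return r if full else r.ravel()
if __name__=="__main__":
    S=least_squares(res,[427,376,20,-1.4,0,0,1.5],loss="soft_l1")
    print(S.x.round(3));print(res(S.x,True).round(1).tolist());np.save("bed.npy",S.x)
    o,B=bed(S.x[:3],S.x[3]);print(B.round(3))
    # gun edge points as seen in wrist/top: orange side edge
    print("gun",plane(CW,[w(285,420),w(320,60),w(330,420)],120).round(),plane(CT,[t(385,70),t(560,30),t(620,10)],120).round())
E
python3 fit.py
```

```text
[ 4.21456e+02  3.64805e+02  2.49440e+01 -1.28400e+00  2.85400e+00
 -4.12000e-01  1.48200e+00]
[[-1.8, 0.0], [1.4, -0.3], [0.3, 0.5], [0.0, 0.1], [0.4, 0.2], [0.1, -0.0], [-0.1, 1.3], [0.6, 0.9], [-1.3, 0.9]]
[[ 0.245  0.959 -0.141]
 [-0.831  0.283  0.48 ]
 [ 0.5    0.     0.866]]
gun [[480. 289. 120.]
 [455. 403. 120.]
 [493. 293. 120.]] [[457. 398. 120.]
 [477. 310. 120.]
 [487. 280. 120.]]
```

```bash
cat >> fit.py <<'E'
V=np.load("bed.npy") if __name__!="__main__" else None
def P(p):
    o,B=bed(V[:3],V[3]); return B@np.array(p,float)+o
def RB(roll,yaw=0):
    o,B=bed(V[:3],V[3]); q=np.radians(roll)
    b=B@[0,-np.sin(q),np.cos(q)]; return rot(-b,y=B[:,1])
def off(p,roll,d):
    o,B=bed(V[:3],V[3]); q=np.radians(roll); return P(p)+d*(B@[0,-np.sin(q),np.cos(q)])
E
python3 - <<'E'
from fit import *
st=robot.get_state();print(st["joints"].round(3))
r=RB(10); print(r.as_matrix().round(2)); g=[64,1.2,23]
print(P(g),off(g,10,90))
go([(off(g,10,90),r)]); go([(off(g,10,15),r),(P(g),r)],off(g,10,90),r)
E
```

```text
[0.592 0.057 1.717 0.    1.368 0.324]
[[-0.24  0.92  0.31]
 [ 0.83  0.36 -0.42]
 [-0.5   0.15 -0.85]]
[435.03140205 323.01251259  76.86285669] [407.50626739 361.09860751 153.62102456]
[-0.0112, -0.0485, 0.3415] [-0.3511, -1.0421, -0.1264]
[-0.0, -0.0, 0.1875] [0.0, 0.0, 0.0]
[-0.0, 0.0, 0.225] [0.0, 0.0, 0.0]
```

{"name": "play_rows", "arguments": {
  "motion": [
    [0.47,-0.004,-0.02,0.1,-0.12,-0.33,-0.04],
    [0.47,-0.007,-0.03,0.2,-0.23,-0.66,-0.08],
    [0.47,-0.011,-0.0485,0.34,-0.35,-0.99,-0.12],
    [0.47,-0.011,-0.0485,0.34,-0.35,-1.0,-0.126],
    [0.47,-0.011,-0.0485,0.34,-0.35,-1.0,-0.126]
  ]
}}

```text
time: 2.98
tcp_pos: [409.2, 361.3, 155.9]
orientation: [1.527, 2.141, -0.218]
contact_force: [0.4, -0.6, 1.4]
opening: 40.4
grip_force: 0.0
```

Run:
```python
from fit import *
st=robot.get_state();print(st["joints"].round(3),st["tcp_pos"],st["time"],st["contact_force"],st["opening"])
i,C=snap("wrist","w2"); 
# overlay predicted: marker axis, spine corners, pivot, knob, TCP
for p in([0,2.9,14],[131,-.4,14],[125,-13,0],[125,13,0],[111,-34,43],[64,1.2,14],[28,-13,0],[28,13,0]):
    u=proj(C,P(p))[0]; cv2.drawMarker(i,(int(round(u[0])),int(round(u[1]))),(255,0,255),0,8,1)
cv2.imwrite("pics/w2o.png",i)
r=RB(10);g=[64,1.2,23]
go([(off(g,10,15),r),(P(g),r)])
```

```text
[ 0.853  0.264  1.828 -0.551  1.227  0.758] [409.18558636 361.324443   155.89805693] 2.975 [ 0.38183272 -0.58680663  1.35323369] 40.42178984710502
[0.0009, -0.0093, 0.1944] [0.0058, -0.0465, -0.0141]
[0.0, -0.0094, 0.2319] [0.0058, -0.0465, -0.0141]
```

View pics/w2o.png

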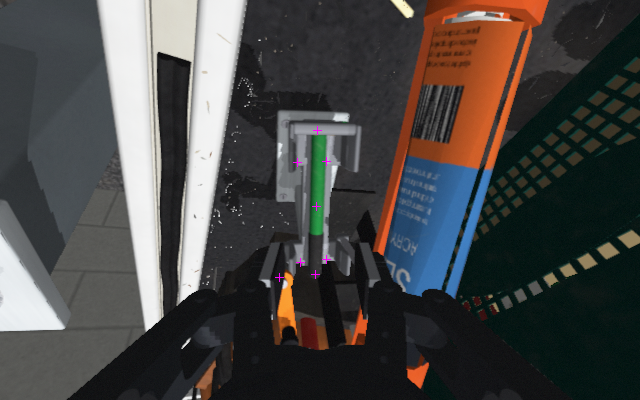

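The overlay sits about 5 px short (marker low end predicted at (317,130), seen at about (318,135)). I'll refit with this view included.

Run:
```python
import cv2
w=cv2.imread("pics/w2.png")
cv2.imwrite("pics/c3.png",cv2.resize(w[115:305,260:375],None,fx=3.15,fy=3.15,interpolation=cv2.INTER_CUBIC))
```

```text
(no output)
```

View pics/c3.png

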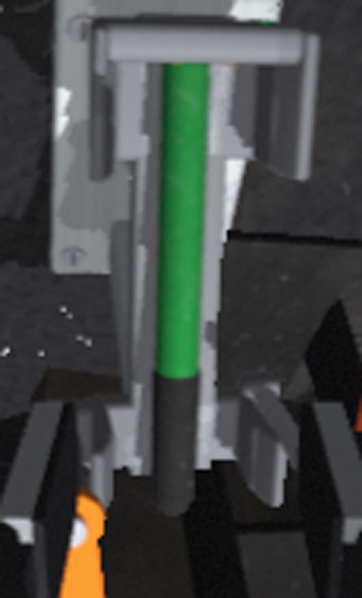

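The heel wall hides the marker's low end here: its inner top edge is at crop row 62. The spine end is at (138,474) and (210,468), the marker tip at (175,510) and the pivot at (78,533).

Run:
```python
import fit
from fit import *
st=robot.get_state(); np.save("w2.npy",np.r_[st["tcp_pos"],st["orientation"]]); C2=cam("wrist",st)
w2=lambda x,y:(x/3.15+260-.4,y/3.15+115-.4)
def res2(v,full=False):
    o,B=bed(v[:3],v[3]); m1,m2,a=v[4:7]
    L=[([125,-13,0],w2(138,474)),([125,13,0],w2(210,468)),([0,2,26],w2(185,62)),([131,m2,10],w2(175,508)),([111,-34,43],w2(78,533)),([30,m1*.77+m2*.23,14],w2(183,148+0*0))]
    r=proj(C2,np.array([p for p,_ in L])@B.T+o)-np.array([u for _,u in L]); r[2,0]=0;r[5,1]=0
    r=np.vstack([res(v,True),r]); return r if full else r.ravel()
S=least_squares(res2,V,loss="soft_l1");print(S.x.round(3));print(res2(S.x,True).round(1).tolist());np.save("bed.npy",S.x);fit.V=S.x
r=RB(10);g=[64,1.2,23]
go([(off(g,10,15),r),(P(g),r)])
```

```text
[426.966 368.324  31.83   -1.322  -2.546  -1.485   1.508]
[[-0.6, 0.7], [3.0, 1.0], [1.0, -0.2], [0.7, 1.2], [2.5, 0.2], [0.1, 1.2], [-1.3, 0.8], [-1.1, -0.1], [-2.7, 0.6], [-2.3, 0.4], [1.6, 0.1], [0.0, -1.3], [-0.4, 0.0], [-2.7, -2.8], [-0.5, 0.0]]
[-0.0031, 0.0058, 0.1795] [0.0429, -0.0581, 0.0511]
[-0.0042, 0.005, 0.2169] [0.0429, -0.0581, 0.0511]
```

```bash
cat > fit2.py <<'E'
import fit
from fit import *
s2=np.load("w2.npy"); H=lambda d,k:cam("wrist",dict(tcp_pos=d[:3]+k[:3],orientation=(R.from_rotvec([0,0,k[3]])*R.from_rotvec(d[3:])).as_rotvec()))
w2=lambda x,y:(x/3.15+260-.4,y/3.15+115-.4)
def res3(v,full=False):
    o,B=bed(v[:3],v[3]); m1,m2,a=v[4:7]; C1=H(s,v[7:11]); C2=H(s2,v[11:15]); m=lambda x:m1+(m2-m1)*x/131
    W1=[([125,0,0],w(181,422)),([0,m1,14],w(180,70)),([131,m2,12],w(178,440)),([111,-34,44],w(68,380)),(knob(a),w(76,545))]
    W2=[([125,0,0],w2(174,471)),([0,2,26],w2(185,62)),([131,m2,10],w2(175,510)),([111,-34,44],w2(78,533)),([30,m(30),14],w2(183,148))]
    T=[([0,m1,14],t(470,150)),([111,-34,44],t(606,155)),(knob(a),t(667,118))]
    q=[proj(C,np.array([p for p,_ in L])@B.T+o)-np.array([u for _,u in L]) for C,L in((C1,W1),(C2,W2),(CT,T))]
    q[1][1,0]=0;q[1][4,1]=0
    if full:return q
    return np.r_[np.vstack(q).ravel(),v[7:10]/1.5,v[10]/.01,v[11:14]/1.,v[14]/.004]
if __name__=="__main__":
    S=least_squares(res3,np.r_[V,np.zeros(8)],loss="soft_l1");print(S.x.round(3));[print(x.round(1).tolist()) for x in res3(S.x,True)];np.save("bed.npy",S.x[:7]);fit.V=S.x[:7]
    r=RB(10);g=[64,float(S.x[4:6].mean()),23];print(P(g))
    go([(off(g,10,15),r),(P(g),r)])
E
python3 fit2.py
```

```text
[ 4.25464e+02  3.65779e+02  3.05530e+01 -1.29800e+00 -3.00000e-02
 -1.58000e+00  1.49000e+00  1.85200e+00 -1.23200e+00  1.13000e+00
  3.00000e-03 -4.51000e-01 -1.20000e-01 -5.49000e-01 -0.00000e+00]
[[0.1, 0.2], [0.1, -0.3], [-0.4, 0.4], [0.9, 0.0], [-0.1, 0.5]]
[[0.4, 0.6], [0.0, 0.4], [0.2, -0.4], [-2.5, -1.2], [0.0, 0.0]]
[[-0.6, 0.6], [-0.3, -0.2], [-1.9, -0.0]]
[436.51082678 323.25778544  82.47133127]
[-0.0061, -0.0032, 0.1832] [0.0198, -0.0509, 0.0104]
[-0.0071, -0.0036, 0.2207] [0.0198, -0.0509, 0.0104]
```

{"name": "play_rows", "arguments": {
  "motion": [
    [0.47,-0.004,-0.003,0.08,0.02,-0.05,0.01],
    [0.47,-0.006,-0.003,0.16,0.02,-0.05,0.01],
    [0.47,-0.006,-0.003,0.19,0.02,-0.05,0.01],
    [0.47,-0.007,-0.0036,0.205,0.02,-0.05,0.01],
    [0.47,-0.007,-0.0036,0.215,0.02,-0.05,0.01]
  ]
}}

```text
time: 3.65
tcp_pos: [435.0, 323.0, 82.9]
orientation: [1.53, 2.117, -0.244]
contact_force: [0.9, -0.6, -0.1]
opening: 40.0
grip_force: 0.0
```

{"name": "play_rows", "arguments": {
  "motion": [
    [0.25,0,0,0,0,0,0],
    [0.1,0,0,0,0,0,0],
    [0,0,0,0,0,0,0],
    [0,0,0,0,0,0,0],
    [0,0,0,0,0,0,0],
    [0,0,0,0,0,0,0],
    [0,0,0,0,0,0,0]
  ]
}}

```text
time: 4.53
tcp_pos: [434.3, 323.0, 82.3]
orientation: [1.528, 2.118, -0.246]
contact_force: [-1.2, 0.4, 5.3]
opening: 12.6
grip_force: 57.8
```

{"name": "play_rows", "arguments": {
  "motion": [
    [0,0,0,-0.05,0,0,0],
    [0,0,0,-0.12,0,0,0],
    [0,0,0,-0.22,0,0,0],
    [0,0,0,-0.34,0,0,0],
    [0,0,0,-0.4,0,0,0],
    [0,0,0,-0.4,0,0,0]
  ]
}}

```text
time: 5.28
tcp_pos: [386.3, 393.3, 220.1]
orientation: [1.528, 2.12, -0.241]
contact_force: [0.1, 0.0, -0.2]
opening: 11.9
grip_force: 56.8
```

Run:
```python
from fit import *
i,C=snap("wrist","w3"); j,_=snap("top","t3");st=robot.get_state();print(st["tcp_pos"],st["opening"],st["grip_force"],st["joints"].round(2))
cv2.imwrite("pics/c4.png",np.vstack([i[100:400],cv2.resize(j[190:270,190:360],(640,300))]))
T=plane(CT,[(180+x*.4,150+y*.4) for x,y in((605,200),(735,195),(740,250),(612,257))],10)
c=T.mean(0);print(c)
rt=rot([0,0,-1],y=[1,0,0]); r0=R.from_rotvec(st["orientation"]);p0=st["tcp_pos"]
def path(wp):
    global p0,r0
    for p,r in wp:
        d=r0.inv().apply(p-p0)/400; a=(r0.inv()*r).as_rotvec()/.5
        print(np.round(d,3).tolist(),np.round(a,3).tolist(),"rot/row",np.degrees(np.linalg.norm(a)*.5)/10.7,"mm/row",np.linalg.norm(d)*400/62.5); p0,r0=p,r
path([(np.array([390,330,330.]),R.from_rotvec((rt*r0.inv()).as_rotvec()*.7)*r0),(np.array([400,0,330.]),rt),(np.array([415,-355,250.]),rt)])
```

```text
[385.65193735 390.85281541 216.8327819 ] 12.278991972842277 56.831926095765084 [ 0.92  0.23  1.75 -0.53  1.39  0.76]
[ 418.57746589 -361.00636359   10.        ]
[-0.271, -0.002, -0.172] [0.329, 0.701, 0.439] rot/row 2.382438049354513 mm/row 2.0570294726424057
[-0.814, -0.057, 0.122] [0.141, 0.3, 0.188] rot/row 1.0210448782947905 mm/row 5.282423686150137
[-0.887, 0.037, 0.2] [0.0, 0.0, 0.0] rot/row 0.0 mm/row 5.827383632471779
```

View pics/c4.png

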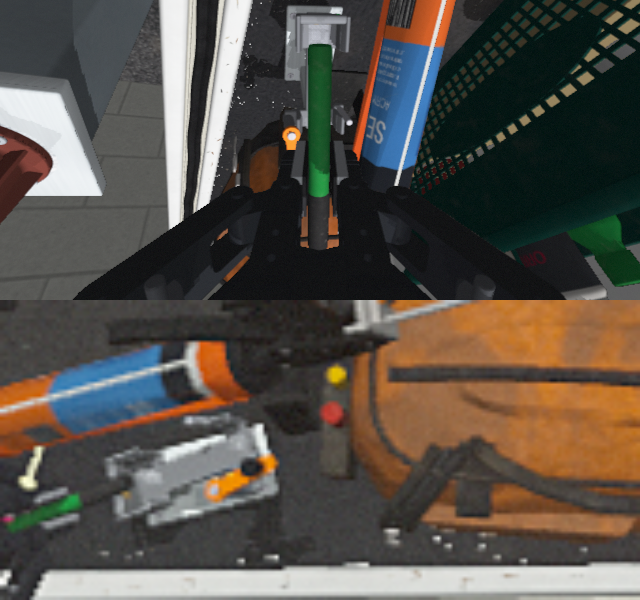

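The marker is held level and straight between the fingers, and the cradle is empty. Carry it to the tray.

{"name": "play_rows", "arguments": {
  "motion": [
    [0,-0.05,0,-0.06,0.11,0.23,0.15],
    [0,-0.14,0,-0.12,0.22,0.47,0.3],
    [0,-0.27,0,-0.17,0.33,0.7,0.44],
    [0,-0.27,0,-0.17,0.33,0.7,0.44]
  ]
}}

```text
time: 5.88
tcp_pos: [394.5, 328.1, 333.7]
orientation: [2.017, 2.197, -0.073]
contact_force: [0.7, 0.5, -0.6]
opening: 12.3
grip_force: 56.8
```

Run:
```python
from fit import *
st=robot.get_state();print(st["tcp_pos"],st["time"])
rt=rot([0,0,-1],y=[1,0,0]);go([((400,0,330),rt)])
go([((415,-355,260),rt)],np.array([400,0,330]),rt)
```

```text
[394.53715916 328.09737993 333.65131814] 5.875
[-0.8082, -0.0613, 0.1268] [0.1551, 0.2928, 0.1707]
[-0.8875, 0.0375, 0.175] [0.0, 0.0, 0.0]
```

{"name": "play_rows", "arguments": {
  "motion": [
    [0,-0.1,-0.01,0.02,0.05,0.1,0.06],
    [0,-0.25,-0.02,0.04,0.1,0.2,0.12],
    [0,-0.4,-0.03,0.06,0.155,0.29,0.17],
    [0,-0.54,-0.04,0.085,0.155,0.29,0.17],
    [0,-0.68,-0.05,0.106,0.155,0.29,0.17],
    [0,-0.808,-0.061,0.127,0.155,0.29,0.17],
    [0,-0.808,-0.061,0.127,0.155,0.29,0.17]
  ]
}}

```text
time: 6.75
tcp_pos: [398.1, 0.2, 324.3]
orientation: [-2.217, -2.219, 0.019]
contact_force: [0.3, 0.7, 0.1]
opening: 12.1
grip_force: 56.8
```

{"name": "play_rows", "arguments": {
  "motion": [
    [0,-0.13,0.006,0,0,0,0],
    [0,-0.28,0.012,0,0,0,0],
    [0,-0.43,0.018,0,0,0,0],
    [0,-0.58,0.024,0.02,0,0,0],
    [0,-0.73,0.03,0.08,0,0,0],
    [0,-0.86,0.037,0.15,0,0,0],
    [0,-0.887,0.037,0.175,0,0,0],
    [0,-0.887,0.037,0.175,0,0,0]
  ]
}}

```text
time: 7.75
tcp_pos: [416.0, -350.4, 256.0]
orientation: [-2.208, -2.225, 0.011]
contact_force: [0.2, -0.2, -0.1]
opening: 12.2
grip_force: 56.8
```

Run:
```python
from fit import *
i,C=snap("wrist","w4");st=robot.get_state();print(st["tcp_pos"],st["opening"],st["grip_force"],st["joints"].round(2),st["time"]);np.save("w4.npy",np.r_[st["tcp_pos"],st["orientation"]])
for n in("tray","torch","torch_tail"):
    for r in robot.silhouettes(n,"wrist")[:2]:
        m=r["pixels"].astype(np.uint8);c,_=cv2.findContours(m,0,2);b=cv2.minAreaRect(max(c,key=len));print(n,round(r["score"],2),np.round(r["extent"]),plane(C,cv2.boxPoints(b),10 if n=="tray" else 17).round().tolist())
```

```text
[ 416.55948691 -350.34614732  257.610099  ] 12.572212206544535 56.81325623765588 [-0.82  0.04  1.79 -0.01  1.31 -0.83] 7.8
tray 0.56 [290. 105.  67. 123.] [[376.0, -270.0, 10.0], [455.0, -269.0, 10.0], [464.0, -442.0, 10.0], [372.0, -443.0, 10.0]]
torch 0.75 [405. 100.  29. 106.] [[509.0, -266.0, 17.0], [541.0, -263.0, 17.0], [572.0, -398.0, 17.0], [537.0, -402.0, 17.0]]
torch_tail 0.86 [401.  98.  31. 106.] [[508.0, -267.0, 17.0], [540.0, -263.0, 17.0], [573.0, -398.0, 17.0], [537.0, -402.0, 17.0]]
```

View pics/w4.png

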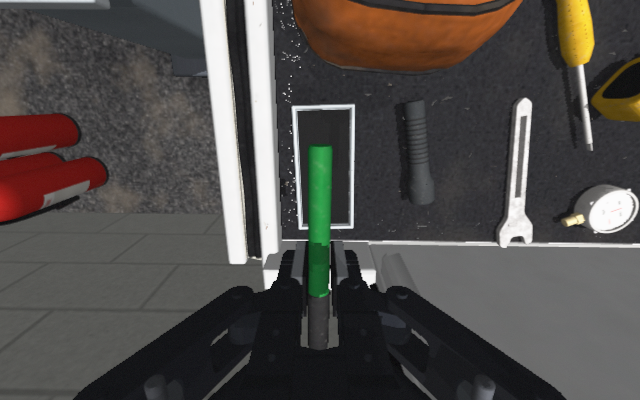

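The tray is at x 372–464, y −442 to −269 and is empty. The torch's tail is at (415,103) and its wider head at (424,195), so the head points to world −y. Now lower the marker.

{"name": "play_rows", "arguments": {
  "motion": [
    [0,-0.01,0,0.1,0,0,0],
    [0,-0.014,0,0.22,0,0,0],
    [0,-0.014,0,0.34,0,0,0],
    [0,-0.014,0,0.45,0,0,0],
    [0,-0.014,0,0.52,0,0,0],
    [0,-0.014,0,0.55,0,0,0],
    [0,-0.014,0,0.555,0,0,0],
    [0,-0.014,0,0.555,0,0,0]
  ]
}}

```text
time: 8.95
tcp_pos: [416.1, -360.0, 38.8]
orientation: [2.211, 2.228, -0.013]
contact_force: [0.2, -0.8, -0.9]
opening: 12.5
grip_force: 56.8
```

{"name": "play_rows", "arguments": {
  "motion": [
    [0,0,0,0.01,0,0,0],
    [0,0,0,0.02,0,0,0],
    [0,0,0,0.025,0,0,0],
    [0,0,0,0.025,0,0,0]
  ]
}}

```text
time: 9.45
tcp_pos: [414.9, -359.3, 27.6]
orientation: [-2.213, -2.229, 0.013]
contact_force: [-1.8, 0.5, 4.3]
opening: 12.3
grip_force: 57.2
```

{"name": "play_rows", "arguments": {
  "motion": [
    [0.2,0,0,0,0,0,0],
    [0.3,0,0,0,0,0,0],
    [0.32,0,0,0,0,0,0],
    [0.32,0,0,-0.05,0,0,0],
    [0.32,0,0,-0.15,0,0,0],
    [0.6,0,0,-0.28,0,0,0],
    [0.75,0,0,-0.4,0,0,0],
    [0.75,0,0,-0.4,0,0,0]
  ]
}}

```text
time: 10.45
tcp_pos: [418.9, -361.4, 194.5]
orientation: [2.204, 2.221, -0.014]
contact_force: [0.6, -1.5, 0.2]
opening: 63.9
grip_force: 0.0
```

Run:
```python
from fit import *
import json
i,C=snap("wrist","w5");st=robot.get_state();print(st["tcp_pos"],st["opening"],st["joints"].round(2),st["time"])
rec={}
for n in("marker","tray","torch"):
    for r in robot.silhouettes(n,"wrist")[:1]:
        m=r["pixels"].astype(np.uint8);c,_=cv2.findContours(m,0,2);b=cv2.minAreaRect(max(c,key=len));print(n,round(r["score"],2),np.round(r["extent"]),plane(C,cv2.boxPoints(b),dict(marker=18,tray=14,torch=17)[n]).round().tolist())
```

```text
[ 417.4466963  -359.88981495  191.2814168 ] 63.94050849918845 [-0.83  0.12  1.85 -0.01  1.17 -0.84] 10.5
marker 0.96 [310. 114.  12. 116.] [[406.0, -425.0, 18.0], [407.0, -294.0, 18.0], [419.0, -294.0, 18.0], [420.0, -425.0, 18.0]]
tray 0.61 [278.  89.  82. 151.] [[377.0, -271.0, 14.0], [455.0, -268.0, 14.0], [471.0, -438.0, 14.0], [377.0, -443.0, 14.0]]
torch 0.62 [280.  89.  79. 150.] [[378.0, -271.0, 17.0], [454.0, -269.0, 17.0], [467.0, -437.0, 17.0], [375.0, -439.0, 17.0]]
```

View pics/w5.png

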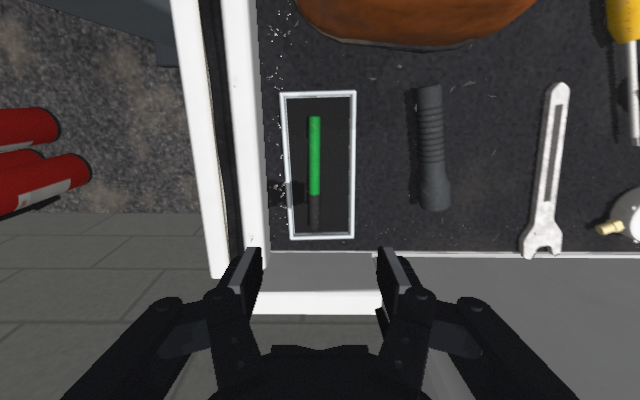

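The marker lies flat inside the tray. The torch's tail is at (430,86) and its head at (436,209).

Run:
```python
from fit import *
C=cam("wrist"); s=np.load("w4.npy"); C4=cam("wrist",dict(tcp_pos=s[:3],orientation=s[3:]))
a=np.array([plane(C,(430,86),17)[0],plane(C,(436,209),30)[0],plane(C4,(415,100),17)[0],plane(C4,(424,205),30)[0]]);print(a.round(1))
tl=(a[0]+a[2])/2;hd=(a[1]+a[3])/2; print(np.linalg.norm((tl-hd)[:2]))
u=(tl-hd)[:2]/np.linalg.norm((tl-hd)[:2]);c=(tl+hd)[:2]/2;print("mid",c,"u",u)
# check edges by mid rows of torch silhouette in w5
im=cv2.imread("pics/w5.png").astype(int)
for v in(110,140,165,190,200): print(v,im[v,400:460].sum(1)[::2].tolist())
rt=rot([0,0,-1],x=[u[0],u[1],0])
go([((*c,150),rt),((*c,22),rt)])
```

```text
[[ 519.3 -259.1   17. ]
 [ 537.9 -381.9   30. ]
 [ 530.2 -264.5   17. ]
 [ 554.  -397.    30. ]]
129.41616705204714
mid [ 535.34556719 -325.61828382] u [-0.16390698  0.9864758 ]
110 [129, 140, 135, 95, 98, 81, 81, 75, 216, 66, 82, 116, 141, 169, 185, 208, 220, 237, 233, 226, 218, 175, 149, 139, 145, 146, 146, 143, 149, 152]
140 [157, 142, 148, 139, 93, 87, 114, 92, 89, 66, 68, 94, 113, 138, 163, 186, 203, 221, 230, 234, 226, 202, 148, 143, 149, 154, 158, 158, 159, 155]
165 [153, 150, 144, 150, 149, 97, 89, 95, 99, 77, 70, 87, 122, 156, 187, 210, 227, 236, 255, 263, 244, 225, 193, 150, 150, 156, 147, 151, 152, 155]
190 [145, 145, 158, 150, 120, 85, 89, 93, 88, 79, 92, 127, 164, 167, 181, 203, 218, 228, 252, 256, 258, 251, 244, 236, 218, 182, 162, 161, 172, 175]
200 [149, 151, 161, 146, 136, 76, 84, 95, 94, 82, 77, 102, 123, 150, 172, 191, 203, 220, 246, 249, 244, 245, 239, 230, 222, 186, 155, 171, 170, 178]
[0.0776, 0.3019, 0.0873] [-0.0162, 0.0054, -0.3147]
[0.0787, 0.3044, 0.4073] [-0.0162, 0.0054, -0.3147]
```

Run:
```python
from fit import *
s2=np.load("w2.npy");C2=cam("wrist",dict(tcp_pos=s2[:3],orientation=s2[3:]))
tt=lambda x,y:(x/3.765+190,(y-300)/3.75+190)
E=[(C2,(425,20),-1),(C2,(410,120),-1),(C2,(388,225),-1),(C2,(522,35),1),(C2,(480,190),1),(CT,tt(5,455),-1),(CT,tt(165,428),-1),(CT,tt(5,382),1),(CT,tt(160,345),1)]
def f(v):
    a=np.array([v[0],311,v[1]]);d=np.array([v[2],-1,v[3]]);d/=np.linalg.norm(d);o=[]
    for C,u,sg in E:
        q=plane(C,u)[0]-C[2];n=np.cross(q,d);n/=np.linalg.norm(n);n*=np.sign(n[0]); o.append((a-C[2])@n+sg*v[4])
    return o
S=least_squares(f,[510,110,.2,.2,30],loss="soft_l1",f_scale=2);print(S.x,np.round(S.fun,1))
v=S.x;a=np.array([v[0],311,v[1]]);d=np.array([v[2],-1,v[3]]);d/=np.linalg.norm(d)
o,B=bed(V[:3],V[3])
for roll in(0,4,8,12):
  for th in(0,10):
    q=np.radians(roll);k=np.radians(th)
    b=B@[np.sin(k),-np.sin(q)*np.cos(k),np.cos(q)*np.cos(k)];r=rot(-b,y=B[:,1]).as_matrix();T=P([75,0,22])
    m=1e9
    for x in np.linspace(-42,42,9):
        for z in np.linspace(-54,-160,9):
            p=T+r@[x,42.5,z]-a; m=min(m,np.linalg.norm(p-d*(p@d))-v[4])
    m2=min(np.linalg.norm((p:=T+r@[x,32+12,z]-a)-d*(p@d))-v[4] for x in(-11,11) for z in np.linspace(19,-54,9))
    print(roll,th,"body clearance",round(m,1),"finger",round(m2,1))
```

```text
[4.87894662e+02 1.85444190e+02 1.01611846e-02 8.54280981e-01
 2.82897211e+01] [-0.8 -3.  -1.4  0.6  5.4  3.6  5.9 -1.3 -1.6]
0 0 body clearance -19.0 finger -10.7
0 10 body clearance -22.4 finger -11.1
4 0 body clearance -16.1 finger -9.6
4 10 body clearance -18.4 finger -9.1
8 0 body clearance -11.7 finger -7.2
8 10 body clearance -13.0 finger -6.8
12 0 body clearance -6.7 finger -3.9
12 10 body clearance -7.2 finger -4.4
```

```bash
cat > gun.py <<'E'
from fit2 import *
V15=least_squares(res3,np.r_[V,np.zeros(8)],loss="soft_l1").x
C1=H(s,V15[7:11]);C2=H(s2,V15[11:15]); 
E=[(C2,(425,20),-1,1),(C2,(410,120),-1,1),(C2,(388,225),-1,1),(C2,(522,35),1,2),(C2,(480,190),1,2)]
E+=[(C1,w(*p),-1,1) for p in((325,60),(300,265),(270,500))]+[(C1,p,1,2) for p in((411,90),(406,170),(402,240))]
E+=[(CT,p,-1,4) for p in((191,231),(209.6,226.3),(236,221),(256,215.5))]+[(CT,p,1,4) for p in((191,213),(244,201),(216,207))]
def f(v):
    a=np.array([v[0],311,v[1]]);d=np.array([v[2],-1,v[3]]);d/=np.linalg.norm(d);o=[]
    for C,u,sg,sd in E:
        q=plane(C,u)[0]-C[2];n=np.cross(q,d);n/=np.linalg.norm(n);n*=np.sign(n[0]); o.append(((a-C[2])@n+sg*v[4])/sd)
    return o
S=least_squares(f,[510,110,.2,.2,30],loss="soft_l1",f_scale=2);v=S.x
def clr(T,r,grip):
    a=np.array([v[0],311,v[1]]);d=np.array([v[2],-1,v[3]]);d/=np.linalg.norm(d)
    D=lambda q:(lambda p:np.linalg.norm(p-d*(p@d))-v[4])(T+r@np.array(q)-a)
    return round(min(D([x,42.5,z]) for x in np.linspace(-38,38,9) for z in np.linspace(-54,-160,9)),1),round(min(D([x,grip+14.5,z]) for x in(-11,11) for z in np.linspace(19,-54,9)),1)
if __name__=="__main__":
    print(v.round(2),np.round(S.fun,1)); o,B=bed(V[:3],V[3])
    print("marker grasp",clr(P([64,-.8,23]),RB(10).as_matrix(),20))
    for roll in(0,6,12):
        for th in(-10,0,15,30):
            q=np.radians(roll);k=np.radians(th);b=B@[np.sin(k),-np.sin(q)*np.cos(k),np.cos(q)*np.cos(k)]
            print(roll,th,clr(P([70,0,25]),rot(-b,y=B[:,1]).as_matrix(),20))
E
python3 gun.py
```

```text
[4.9587e+02 1.6964e+02 7.0000e-02 7.4000e-01 2.6970e+01] [ 0.6 -1.6  0.  -0.   1.4  0.5 -0.1 -0.3 -0.3 -0.7 -1.2  0.5  0.2  0.9
  0.4 -0.1  1.7  0.5]
marker grasp (np.float64(-1.0), np.float64(9.9))
0 -10 (np.float64(-10.6), np.float64(1.2))
0 0 (np.float64(-12.4), np.float64(-0.4))
0 15 (np.float64(-14.7), np.float64(-1.9))
0 30 (np.float64(-19.5), np.float64(-1.4))
6 -10 (np.float64(-3.8), np.float64(5.9))
6 0 (np.float64(-6.9), np.float64(4.9))
6 15 (np.float64(-8.6), np.float64(3.0))
6 30 (np.float64(-11.0), np.float64(3.2))
12 -10 (np.float64(3.2), np.float64(10.0))
12 0 (np.float64(-0.3), np.float64(9.6))
12 15 (np.float64(-1.6), np.float64(8.3))
12 30 (np.float64(-3.1), np.float64(7.2))
```

Run:
```python
from gun import *
o,B=bed(V[:3],V[3])
for x,z in((45,30),(50,32),(60,32)):
  for roll in(0,5,8,10,12):
    print(x,z,roll,end=" ")
    for th in(-8,0,8):
        q=np.radians(roll);k=np.radians(th);b=B@[np.sin(k),-np.sin(q)*np.cos(k),np.cos(q)*np.cos(k)]
        print([float(c) for c in clr(P([x,-1.5,z]),rot(-b,y=B[:,1]).as_matrix(),20)],end=" ")
    print()
C=cam("top");print("bag right edge",plane(C,[(180+597*.4,150+150*.4)],100),plane(C,[(180+597*.4,150+150*.4)],200))
st=robot.get_state();print(st["time"],st["tcp_pos"])
```

```text
45 30 0 [-3.3, 6.2] [-6.5, 5.1] [-8.3, 4.3] 
45 30 5 [2.5, 9.6] [-1.0, 9.1] [-3.6, 8.0] 
45 30 8 [6.1, 11.4] [2.5, 10.8] [-0.5, 10.3] 
45 30 10 [8.5, 12.7] [4.8, 12.0] [1.6, 11.5] 
45 30 12 [10.8, 13.5] [7.2, 13.4] [3.8, 12.7] 
50 32 0 [-3.4, 5.4] [-6.9, 4.3] [-9.1, 3.4] 
50 32 5 [2.5, 8.6] [-1.2, 8.0] [-4.3, 7.2] 
50 32 8 [6.1, 10.5] [2.2, 9.8] [-1.1, 9.3] 
50 32 10 [8.5, 11.5] [4.6, 11.1] [1.1, 10.4] 
50 32 12 [10.8, 12.4] [6.9, 12.2] [3.3, 11.7] 
60 32 0 [-5.4, 3.7] [-8.8, 2.7] [-10.7, 1.9] 
60 32 5 [0.5, 7.2] [-3.2, 6.6] [-6.0, 5.6] 
60 32 8 [4.1, 9.0] [0.3, 8.4] [-2.9, 7.9] 
60 32 10 [6.4, 10.3] [2.6, 9.6] [-0.7, 9.1] 
60 32 12 [8.8, 11.1] [5.0, 10.9] [1.4, 10.3] 
bag right edge [[ 503.37152442 -246.46524273  100.        ]] [[ 484.58747223 -223.09429266  200.        ]]
10.65 [ 415.09912462 -357.41707672  185.97072474]
```

{"name": "play_rows", "arguments": {
  "motion": [
    [0.7,0.0,0.08,-0.06,0,0,-0.1],
    [0.7,0.02,0.2,-0.11,0,0,-0.2],
    [0.7,0.05,0.3,-0.11,0,0,-0.315],
    [0.7,0.05,0.3,-0.11,0,0,-0.315],
    [0.7,0.05,0.3,-0.11,0,0,-0.315],
    [0.7,0.05,0.3,-0.11,0,0,-0.315],
    [0.7,0.05,0.3,-0.11,0,0,-0.315]
  ]
}}

```text
time: 11.52
tcp_pos: [535.0, -337.6, 229.9]
orientation: [-2.031, -2.394, 0.013]
contact_force: [-0.0, 0.0, 0.2]
opening: 59.5
grip_force: 0.0
```

Run:
```python
from fit import *
i,C=snap("wrist","w6");st=robot.get_state();print(st["tcp_pos"],st["opening"],st["joints"].round(2),st["time"])
for n in("torch","adjustable_spanner"):
    for r in robot.silhouettes(n,"wrist")[:2]:
        m=r["pixels"].astype(np.uint8);c,_=cv2.findContours(m,0,2);b=cv2.minAreaRect(max(c,key=len));print(n,round(r["score"],2),np.round(r["extent"]),plane(C,cv2.boxPoints(b),20 if n=="torch" else 8).round().tolist())
        if r["score"]>.5: cv2.drawContours(i,c,-1,(0,255,255),1)
cv2.imwrite("pics/w6o.png",i)
```

```text
[ 535.19406934 -337.60610111  230.14355647] 59.819565145559615 [-0.67  0.25  1.61 -0.01  1.28 -0.83] 11.575
torch 0.74 [316. 112.  25. 112.] [[515.0, -267.0, 20.0], [545.0, -262.0, 20.0], [570.0, -395.0, 20.0], [536.0, -401.0, 20.0]]
adjustable_spanner 0.96 [406. 127.  43. 148.] [[677.0, -468.0, 8.0], [634.0, -263.0, 8.0], [674.0, -259.0, 8.0], [726.0, -463.0, 8.0]]
```

View pics/w6o.png

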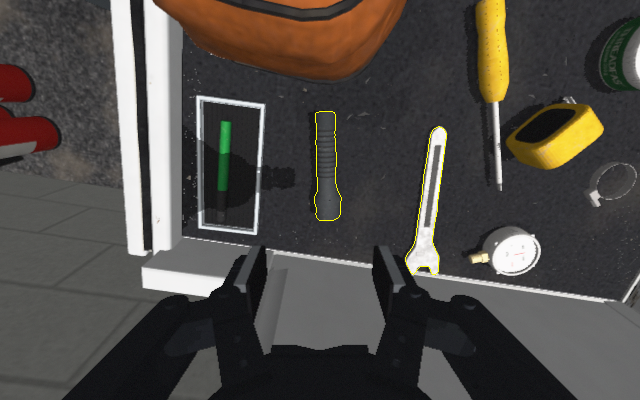

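The torch contour is clean: tail at (325,112), head at (327,220), the bag just beyond the tail and the worktop edge near v≈250. I'll grip near the head and yaw the torch in place, so that the later regrasp nearer the tail keeps the hand clear of the bag.

Run:
```python
from fit import *
C=cam("wrist");a=plane(C,[(325.5,112)],17)[0];b=plane(C,[(327,220)],30)[0];print(a,b,np.linalg.norm((a-b)[:2]))
print("bag",plane(C,[(330,80),(260,65),(200,40)],120).round(),"edge",plane(C,[(327,252)]).round())
u=(a-b)[:2];u/=np.linalg.norm(u);m=((a+b)/2)[:2];g=m-20*u;print(m,u,g)
rt=rot([0,0,-1],x=[u[0],u[1],0]);go([((*g,100),rt),((*g,24),rt)])
```

```text
[ 528.57107541 -266.13701152   17.        ] [ 552.34683481 -393.96873175   30.        ] 130.02398021723772
bag [[ 526. -238.  120.]
 [ 471. -236.  120.]
 [ 426. -227.  120.]] edge [[ 564. -457.    0.]]
[ 540.45895511 -330.05287163] [-0.18285673  0.98313957] [ 544.11608964 -349.71566307]
[-0.0321, 0.0183, 0.326] [-0.0137, 0.0086, -0.04]
[-0.0312, 0.0196, 0.516] [-0.0137, 0.0086, -0.04]
```

{"name": "play_rows", "arguments": {
  "motion": [
    [0.7,-0.03,0.018,0.1,-0.014,0.009,-0.04],
    [0.7,-0.032,0.018,0.22,-0.014,0.009,-0.04],
    [0.7,-0.032,0.018,0.34,-0.014,0.009,-0.04],
    [0.7,-0.032,0.019,0.44,-0.014,0.009,-0.04],
    [0.7,-0.031,0.02,0.5,-0.014,0.009,-0.04],
    [0.7,-0.031,0.02,0.513,-0.014,0.009,-0.04],
    [0.7,-0.031,0.02,0.513,-0.014,0.009,-0.04],
    [0.4,-0.031,0.02,0.513,-0.014,0.009,-0.04],
    [0,-0.031,0.02,0.513,-0.014,0.009,-0.04],
    [0,-0.031,0.02,0.513,-0.014,0.009,-0.04],
    [0,-0.031,0.02,0.513,-0.014,0.009,-0.04],
    [0,-0.031,0.02,0.513,-0.014,0.009,-0.04]
  ]
}}

```text
time: 13.18
tcp_pos: [546.2, -350.4, 27.4]
orientation: [2.004, 2.414, 0.0]
contact_force: [-0.1, -0.2, 5.9]
opening: 32.9
grip_force: 62.3
```

{"name": "play_rows", "arguments": {
  "motion": [
    [0,0,0,-0.03,0,0,0],
    [0,0,0,-0.04,0,0,-0.3],
    [0,0,0,-0.04,0,0,-0.6],
    [0,0,0,-0.04,0,0,-0.85],
    [0,0,0,-0.04,0,0,-1.0],
    [0,0,0,-0.03,0,0,-1.0],
    [0,0,0,-0.015,0,0,-1.0],
    [0,0,0,-0.001,0,0,-1.0],
    [0,0,0,-0.001,0,0,-1.0]
  ]
}}

```text
time: 14.3
tcp_pos: [544.7, -349.2, 27.3]
orientation: [-1.347, -2.836, -0.001]
contact_force: [-4.6, 3.5, 10.4]
opening: 33.3
grip_force: 63.0
```

Run:
```python
from fit import *
st=robot.get_state();print(st["tcp_pos"],st["opening"],st["joints"].round(2),st["time"],st["contact_force"])
print(R.from_rotvec(st["orientation"]).as_matrix().round(3))
```

```text
[ 544.71165008 -349.15181506   27.33938121] 33.26013462335914 [-0.68  0.52  1.67  0.    0.95 -1.36] 14.3 [-4.63414527  3.50233947 10.405101  ]
[[-0.632  0.775 -0.001]
 [ 0.775  0.632  0.001]
 [ 0.002 -0.    -1.   ]]
```

{"name": "play_rows", "arguments": {
  "motion": [
    [0.3,0,0,0,0,0,0],
    [0.55,0,0,0,0,0,0],
    [0.6,0,0,-0.007,0,0,0],
    [0.6,0.03,0,-0.007,0,0,0],
    [0.6,0.06,0,-0.007,0,0,0],
    [0.6,0.08,0,-0.007,0,0,0],
    [0.6,0.08,0,-0.007,0,0,0],
    [0.6,0.08,0,-0.007,0,0,0]
  ]
}}

```text
time: 15.3
tcp_pos: [524.7, -324.6, 28.5]
orientation: [1.346, 2.838, 0.0]
contact_force: [-0.4, 0.2, -0.1]
opening: 51.2
grip_force: 0.0
```

{"name": "play_rows", "arguments": {
  "motion": [
    [0.4,0,0,0,0,0,0],
    [0,0,0,0,0,0,0],
    [0,0,0,0,0,0,0],
    [0,0,0,0,0,0,0],
    [0,0,0,0,0,0,0],
    [0,0,0,0,0,0,0]
  ]
}}

```text
time: 16.05
tcp_pos: [525.1, -325.0, 28.8]
orientation: [1.346, 2.837, -0.0]
contact_force: [0.9, -1.2, 2.8]
opening: 33.2
grip_force: 61.1
```

Run:
```python
from fit import *
i,C=snap("wrist","w7");st=robot.get_state();print(st["tcp_pos"],st["opening"],st["joints"].round(2),st["time"],st["contact_force"],st["grip_force"])
r=robot.silhouettes("torch","wrist")
for q in r[:2]: print(q["score"],q["extent"])
# expected tail tip: tool frame
Rt=R.from_rotvec(st["orientation"]).as_matrix()
for d in(46,50,54,58): print(d,proj(C,st["tcp_pos"]+Rt@[d,0,-4]),proj(C,st["tcp_pos"]+Rt@[d,0,30]))
```

```text
[ 525.08171606 -325.00991352   28.7888656 ] 33.05306127469922 [-0.67  0.47  1.75  0.    0.92 -1.35] 16.1 [ 1.9019596  -1.61036792  3.02541887] 61.14896893501282
0.88 [294.8, 161.4, 53.8, 192.4]
46 [[320.10852247 193.29032848]] [[319.95053031 174.44806078]]
50 [[320.11221627 184.79150878]] [[319.952155   167.52803785]]
54 [[320.11598814 176.11306102]] [[319.95380696 160.49187491]]
58 [[320.11984059 167.24922954]] [[319.95548688 153.3366234 ]]
```

```bash
cat > pl.py <<'E'
from gun import *
def path(wp,p0=None,r0=None):
    st=robot.get_state(); p0=st["tcp_pos"] if p0 is None else p0; r0=R.from_rotvec(st["orientation"]) if r0 is None else r0
    for p,r in wp:
        p=np.array(p,float);d=r0.inv().apply(p-p0)/400; a=(r0.inv()*r).as_rotvec()/.5
        print(p.round(),np.round(d,3).tolist(),np.round(a,3).tolist(),"rows",round(np.degrees(np.linalg.norm(a)*.5)/10.7,1),round(np.linalg.norm(d)*400/62.5,1)); p0,r0=p,r
E
python3 - <<'E'
from pl import *
st=robot.get_state();r0=R.from_rotvec(st["orientation"]);p=st["tcp_pos"]
rt=rot([0,0,-1],x=[-.27,.96,0]);rf=RB(9);rm=R.from_rotvec((rf*rt.inv()).as_rotvec()*.5)*rt
path([((525,-335,330),r0),((410,-100,340),rt),((395,240,340),rm),(P([58,-12,130]),rf),(P([58,-3.9,60]),rf),(P([55,-3.9,33]),rf)])
for q in([58,-12,130],[58,-8,90],[58,-3.9,60],[55,-3.9,33]): print(q,clr(P(q),rf.as_matrix(),17))
E
```

```text
[ 525. -335.  330.] [-0.02, -0.016, -0.753] [0.0, 0.0, 0.0] rows 0.0 4.8
[ 410. -100.  340.] [0.637, 0.149, -0.026] [0.002, 0.003, 0.821] rows 2.2 4.2
[395. 240. 340.] [0.828, 0.194, 0.0] [-0.153, -0.523, -0.039] rows 1.5 5.4
[410. 377. 172.] [0.416, 0.107, 0.332] [-0.153, -0.523, -0.039] rows 1.5 3.5
[427. 345. 112.] [0.0, -0.007, 0.176] [0.0, 0.0, 0.0] rows 0.0 1.1
[430. 335.  87.] [0.007, -0.011, 0.067] [0.0, 0.0, 0.0] rows 0.0 0.4
[58, -12, 130] (np.float64(87.5), np.float64(29.1))
[58, -8, 90] (np.float64(49.3), np.float64(10.3))
[58, -3.9, 60] (np.float64(21.7), np.float64(10.7))
[55, -3.9, 33] (np.float64(5.3), np.float64(15.4))
```

{"name": "play_rows", "arguments": {
  "motion": [
    [0,-0.01,-0.01,-0.06,0,0,0],
    [0,-0.02,-0.016,-0.18,0,0,0],
    [0,-0.02,-0.016,-0.32,0,0,0],
    [0,-0.02,-0.016,-0.46,0,0,0],
    [0,-0.02,-0.016,-0.6,0,0,0],
    [0,-0.02,-0.016,-0.71,0,0,0],
    [0,-0.02,-0.016,-0.753,0,0,0],
    [0,-0.02,-0.016,-0.753,0,0,0]
  ]
}}

```text
time: 17.15
tcp_pos: [524.4, -334.6, 328.9]
orientation: [-1.346, -2.837, -0.001]
contact_force: [-0.4, 0.2, -2.9]
opening: 32.9
grip_force: 60.7
```

{"name": "play_rows", "arguments": {
  "motion": [
    [0,0.1,0.02,-0.01,0,0,0.15],
    [0,0.22,0.05,-0.02,0,0,0.35],
    [0,0.35,0.08,-0.026,0,0,0.55],
    [0,0.48,0.11,-0.026,0,0,0.75],
    [0,0.6,0.14,-0.026,0,0,0.82],
    [0,0.637,0.149,-0.026,0,0,0.82],
    [0,0.637,0.149,-0.026,0,0,0.82]
  ]
}}

```text
time: 18.02
tcp_pos: [408.7, -99.0, 337.7]
orientation: [-1.892, -2.504, 0.001]
contact_force: [-0.1, -0.5, -2.1]
opening: 33.2
grip_force: 60.7
```

Run:
```python
from pl import *
st=robot.get_state();print(st["tcp_pos"],st["opening"],st["grip_force"],st["time"],st["contact_force"])
rt=rot([0,0,-1],x=[-.27,.96,0]);rf=RB(9);rm=R.from_rotvec((rf*rt.inv()).as_rotvec()*.5)*rt
path([((395,240,340),rm),(P([58,-12,130]),rf)])
```

```text
[408.66649279 -99.04033901 337.67506771] 33.213661473636954 60.71758031845093 18.025 [-0.11442174 -0.4688787  -2.08554105]
[395. 240. 340.] [0.825, 0.198, -0.005] [-0.158, -0.527, -0.034] rows 1.5 5.4
[410. 377. 172.] [0.416, 0.107, 0.332] [-0.153, -0.523, -0.039] rows 1.5 3.5
```

{"name": "play_rows", "arguments": {
  "motion": [
    [0,0.1,0.03,0,0,0,0],
    [0,0.25,0.06,0,-0.04,-0.13,-0.01],
    [0,0.4,0.1,0,-0.08,-0.26,-0.02],
    [0,0.55,0.13,0,-0.12,-0.39,-0.03],
    [0,0.69,0.165,0,-0.158,-0.52,-0.034],
    [0,0.8,0.19,-0.005,-0.158,-0.527,-0.034],
    [0,0.825,0.198,-0.005,-0.158,-0.527,-0.034],
    [0,0.825,0.198,-0.005,-0.158,-0.527,-0.034]
  ]
}}

```text
time: 19.02
tcp_pos: [397.0, 239.1, 341.0]
orientation: [1.719, 2.312, -0.142]
contact_force: [0.6, 0.6, -2.4]
opening: 33.1
grip_force: 60.8
```

{"name": "play_rows", "arguments": {
  "motion": [
    [0,0.15,0.04,0.04,-0.05,-0.17,-0.01],
    [0,0.28,0.07,0.12,-0.1,-0.35,-0.025],
    [0,0.38,0.1,0.22,-0.15,-0.52,-0.039],
    [0,0.416,0.107,0.3,-0.153,-0.523,-0.039],
    [0,0.416,0.107,0.332,-0.153,-0.523,-0.039],
    [0,0.416,0.107,0.332,-0.153,-0.523,-0.039],
    [0,0.416,0.107,0.332,-0.153,-0.523,-0.039]
  ]
}}

```text
time: 19.9
tcp_pos: [413.6, 375.9, 176.7]
orientation: [1.544, 2.114, -0.254]
contact_force: [-0.4, -1.2, -1.4]
opening: 32.8
grip_force: 60.8
```

Run:
```python
from pl import *
i,C=snap("wrist","w8")
st=robot.get_state();print(st["tcp_pos"],st["opening"],st["grip_force"],st["time"],st["contact_force"],st["joints"].round(2))
rf=RB(9);o,B=bed(V[:3],V[3]);print("bed pos",(B.T@(st["tcp_pos"]-o)).round(1), "rot err",(rf.inv()*R.from_rotvec(st["orientation"])).as_rotvec().round(3))
go([(P([58,-8,90]),rf),(P([58,-3.9,60]),rf),(P([57,-3.9,40]),rf),(P([56,-3.9,33]),rf)])
for p in([0,0,26],[0,-17,26],[0,17,26],[28,-22,24],[28,22,24]): print(p,proj(C,P(p))[0].round())
cv2.imwrite("pics/c8.png",np.vstack([cv2.resize(i[50:300,220:440],None,fx=2.4,fy=2.4,interpolation=cv2.INTER_CUBIC)]))
```

```text
[413.48479023 376.2853884  176.84199715] 33.41910842952385 60.75914740562439 19.95 [-0.76092967 -0.10008796 -1.40674644] [ 0.87  0.28  1.76 -0.54  1.31  0.76]
bed pos [ 61.6  -8.7 133.4] rot err [-0.004 -0.001  0.007]
[0.0089, -0.0157, 0.1073] [0.0085, 0.0012, -0.0132]
[0.009, -0.0177, 0.1829] [0.0085, 0.0012, -0.0132]
[0.0114, -0.0257, 0.2323] [0.0085, 0.0012, -0.0132]
[0.0139, -0.0285, 0.2496] [0.0085, 0.0012, -0.0132]
[0, 0, 26] [309. 131.]
[0, -17, 26] [288. 131.]
[0, 17, 26] [330. 130.]
[28, -22, 24] [283. 165.]
[28, 22, 24] [335. 163.]
```

Run:
```python
from pl import *
print("w2 heel centre pred",proj(C2,[P([-4,0,26]),P([-4,-30,26]),P([-4,30,26])]).round(1),"seen 325")
i=cv2.imread("pics/w8.png");C=cam("wrist")
print("w8 pred",proj(C,[P([-4,0,26]),P([-4,-30,26]),P([-4,30,26])]).round(1))
for v in(118,121,124,127,130): print(v,(i[v,262:362].astype(int).sum(1)//3)[::2].tolist())
print("col",(i[100:160,300].astype(int).sum(1)//3).tolist());print("col",(i[100:160,322].astype(int).sum(1)//3).tolist())
r=robot.silhouettes("cradle_bed","wrist")
for q in r[:2]:
    print(q["score"],q["extent"]);m=q["pixels"]
    for v in range(110,200,8):
        x=np.where(m[v])[0]; print(v,x.min() if len(x) else None,x.max() if len(x) else None,end="; ")
r=robot.find_in("torch","wrist");print(r[:1])
```

```text
w2 heel centre pred [[321.3 129.1]
 [280.3 129.5]
 [360.3 128.8]] seen 325
w8 pred [[308.9 125.8]
 [271.2 126.6]
 [345.2 125.1]]
118 [29, 31, 32, 34, 124, 137, 135, 126, 84, 46, 51, 54, 53, 52, 52, 52, 53, 52, 52, 52, 50, 52, 51, 51, 51, 50, 50, 49, 49, 51, 50, 53, 48, 56, 50, 49, 74, 49, 49, 47, 47, 50, 49, 48, 48, 48, 52, 51, 46, 50]
121 [32, 29, 31, 29, 121, 145, 133, 100, 111, 112, 123, 133, 131, 131, 132, 133, 132, 131, 131, 129, 130, 129, 130, 122, 122, 122, 122, 121, 121, 120, 119, 118, 120, 119, 119, 118, 119, 118, 100, 100, 100, 49, 44, 46, 48, 53, 54, 52, 49, 49]
124 [27, 30, 30, 39, 119, 147, 147, 97, 106, 129, 143, 155, 155, 155, 155, 154, 157, 155, 155, 156, 156, 155, 155, 148, 146, 145, 145, 145, 145, 144, 146, 145, 146, 144, 144, 143, 145, 145, 120, 130, 131, 48, 48, 49, 55, 54, 60, 56, 49, 50]
127 [27, 27, 32, 38, 100, 147, 148, 98, 85, 85, 144, 164, 164, 164, 164, 166, 164, 163, 166, 165, 165, 165, 164, 160, 153, 153, 153, 154, 154, 153, 153, 154, 154, 154, 154, 155, 154, 155, 126, 136, 128, 52, 55, 51, 51, 52, 54, 50, 52, 51]
130 [35, 30, 29, 27, 104, 145, 146, 113,
[... 310 characters left out ...]
, 164, 165, 158, 151, 167, 207, 206, 207, 208, 209, 205, 199, 223, 224, 221, 211, 218, 205, 205, 204, 205, 206, 207, 204, 193, 208, 209, 205, 194, 203, 173, 154, 153, 155]
col [43, 43, 42, 46, 43, 46, 48, 67, 111, 136, 156, 162, 184, 227, 219, 164, 148, 46, 50, 73, 99, 119, 136, 139, 146, 149, 154, 153, 142, 122, 76, 78, 78, 79, 79, 78, 78, 78, 77, 78, 78, 78, 78, 78, 79, 78, 78, 80, 79, 78, 100, 149, 148, 150, 151, 149, 148, 172, 231, 173]
0.89 [266.3, 117.4, 78.6, 209.0]
110 None None; 118 279 334; 126 277 343; 134 277 342; 142 277 342; 150 277 342; 158 278 341; 166 292 293; 174 None None; 182 None None; 190 None None; 198 None None; [{'extent': [296.0, 162.9, 51.5, 189.4], 'score': 0.81}]
```

The heel wall is centred at u≈310.5 against a predicted 308.9, so the bed sits about 1–2 mm further toward +y at the heel. I'll correct for that and descend in steps.

{"name": "play_rows", "arguments": {
  "motion": [
    [0,0.009,-0.012,0.06,0.008,0.001,0.02],
    [0,0.009,-0.013,0.12,0.008,0.001,0.02],
    [0,0.009,-0.015,0.17,0.008,0.001,0.02],
    [0,0.01,-0.018,0.2,0.008,0.001,0.02],
    [0,0.01,-0.02,0.22,0.008,0.001,0.02],
    [0,0.01,-0.022,0.235,0.008,0.001,0.02],
    [0,0.01,-0.022,0.235,0.008,0.001,0.02]
  ]
}}

```text
time: 20.92
tcp_pos: [430.0, 335.7, 90.7]
orientation: [1.554, 2.109, -0.259]
contact_force: [-0.4, 0.2, -1.9]
opening: 33.2
grip_force: 60.7
```

```bash
cat > chk.py <<'E'
from pl import *
st=robot.get_state();print(st["tcp_pos"].round(1),st["opening"],st["grip_force"],st["time"])
o,B=bed(V[:3],V[3]);print("bed pos",(B.T@(st["tcp_pos"]-o)).round(1),"bed force",(B.T@st["contact_force"]).round(1),"torque",st["wrist_torque"].round(2))
E
python3 chk.py
```

```text
[430.  335.7  90.7] 33.23421270334532 60.72539806365967 20.925
bed pos [56.2 -3.7 37. ] bed force [-1.2 -0.3 -1.5] torque [0.34 0.2  0.03]
```

{"name": "play_rows", "arguments": {
  "motion": [
    [0,0,0,0.005,0,0,0],
    [0,0,0,0.01,0,0,0],
    [0,0,0,0.012,0,0,0],
    [0,0,0,0.012,0,0,0]
  ]
}}

```text
time: 21.42
tcp_pos: [431.2, 333.6, 86.6]
orientation: [1.554, 2.109, -0.259]
contact_force: [-0.5, -0.1, -1.6]
opening: 32.6
grip_force: 60.7
```

```bash
python3 chk.py
```

```text
[431.2 333.6  86.6] 32.596458862387145 60.70849299430847 21.425
bed pos [56.2 -3.1 32.3] bed force [-0.9 -0.5 -1.4] torque [0.38 0.21 0.  ]
```

Free so far. Go on a little further.

{"name": "play_rows", "arguments": {
  "motion": [
    [0,0,0,0.004,0,0,0],
    [0,0,0,0.008,0,0,0],
    [0,0,0,0.01,0,0,0],
    [0,0,0,0.01,0,0,0]
  ]
}}

```text
time: 21.92
tcp_pos: [431.8, 332.8, 84.9]
orientation: [1.556, 2.108, -0.259]
contact_force: [-6.4, 2.3, 6.9]
opening: 33.0
grip_force: 62.4
```

```bash
python3 chk.py
```

```text
[431.8 332.8  84.9] 33.0249784476961 62.422521114349365 21.925
bed pos [56.2 -2.8 30.4] bed force [ 0.1 -5.6  7.9] torque [-0.1   0.88 -0.46]
```

{"name": "play_rows", "arguments": {
  "motion": [
    [0,0,0,-0.003,0,0,0],
    [0,0.004,0,-0.003,0,0,0],
    [0,0.007,0,-0.003,0,0,0],
    [0,0.01,0,-0.003,0,0,0],
    [0,0.01,0,-0.003,0,0,0]
  ]
}}

```text
time: 22.55
tcp_pos: [431.8, 333.7, 84.6]
orientation: [1.553, 2.103, -0.265]
contact_force: [-3.5, -5.2, 10.9]
opening: 33.1
grip_force: 61.9
```

```bash
python3 chk.py
```

```text
[431.8 333.7  84.6] 33.09372221850979 61.87012195587158 22.55
bed pos [55.2 -2.5 30.5] bed force [ 9.  -4.8  7.4] torque [-1.    0.19 -0.66]
```

{"name": "play_rows", "arguments": {
  "motion": [
    [0.44,0,0,0,0,0,0],
    [0.48,0,0,0,0,0,0],
    [0.52,0,0,0,0,0,0],
    [0.52,0,0,0,0,0,0],
    [0.52,-0.01,-0.01,-0.03,0,0,0],
    [0.52,-0.01,-0.013,-0.08,0,0,0],
    [0.52,-0.01,-0.015,-0.15,0,0,0],
    [0.52,-0.01,-0.015,-0.24,0,0,0],
    [0.52,-0.01,-0.015,-0.3,0,0,0],
    [0.52,-0.01,-0.015,-0.3,0,0,0],
    [0.52,-0.01,-0.015,-0.3,0,0,0]
  ]
}}

```text
time: 23.92
tcp_pos: [392.0, 382.4, 185.7]
orientation: [1.553, 2.109, -0.26]
contact_force: [-0.4, 0.0, 1.2]
opening: 44.5
grip_force: 0.0
```

```bash
python3 chk.py
python3 - <<'E'
from pl import *
i,C=snap("wrist","w9");o=i.copy()
B=[]
for n in("torch","keeper","keeper_knob"):
    for q in robot.silhouettes(n,"wrist")[:2]:
        m=q["pixels"]; print(n,round(q["score"],2),q["extent"],[(v,int(np.where(m[v])[0].min()),int(np.where(m[v])[0].max())) for v in range(int(q["extent"][1])+2,int(q["extent"][1]+q["extent"][3])-1,10) if m[v].any()])
for n,p in(("tailtop",[0,0,30]),("tailL",[5,-17,34]),("tailR",[5,17,34]),("headtop",[131,0,34]),("headL",[125,-17,34]),("headR",[125,17,34]),("pivot",[111,-34,44]),("knob",knob(1.49))): print(n,proj(C,P(p))[0].round(1))
E
```

```text
[392.  382.4 185.7] 44.496267950929 0.0 23.925
bed pos [ 55.9 -27.8 146.9] bed force [ 0.5 -0.4  1.1] torque [0.2  0.16 0.01]
torch 0.89 [314.7, 137.4, 31.6, 134.2] [(139, 316, 343), (149, 316, 342), (159, 316, 341), (169, 317, 342), (179, 317, 342), (189, 316, 342), (199, 316, 341), (209, 316, 341), (219, 316, 340), (229, 316, 341), (239, 312, 344), (249, 312, 344), (259, 312, 343)]
keeper 0.9 [287.1, 248.6, 25.3, 68.9] [(250, 290, 301), (260, 286, 305), (270, 291, 303), (280, 292, 304), (290, 294, 306), (300, 295, 308), (310, 296, 310)]
keeper_knob 0.65 [284.2, 248.7, 31.8, 72.5] [(250, 290, 301), (260, 286, 304), (270, 290, 304), (280, 291, 305), (290, 293, 307), (300, 295, 308), (310, 296, 311)]
tailtop [330.4 135.8]
tailL [311.5 143. ]
tailR [350.7 141.6]
headtop [331.1 269.6]
headL [314.1 266.1]
headR [347.8 262.8]
pivot [297.1 260.8]
knob [304.6 314.4]
```

The torch reads as seated: silhouette rows 137–271 against a predicted 136–270, centred and straight. Now plan the keeper push with the fingers shut.

Run:
```python
from pl import *
o,B=bed(V[:3],V[3])
# refine keeper angle from silhouette in w9 : knob px ~ (304,314)
for a in(1.4,1.45,1.49,1.55): print(a,proj(cam("wrist"),[P(knob(a,42,63)),P(knob(a,42,48))]).round(1).tolist())
for roll in(0,15,25,35):
  for th in(0,-15):
    q=np.radians(roll);k=np.radians(th);b=B@[np.sin(k),-np.sin(q)*np.cos(k),np.cos(q)*np.cos(k)];r=rot(-b,y=B[:,1])
    tip=lambda x,y,z:P([x,y,z])+19*b
    print(roll,th,[ (p,tuple(map(float,clr(tip(*p),r.as_matrix(),0)))) for p in([159,-52,47],[150,-10,47],[131,6,47])], tip(159,-52,47).round(),tip(131,6,47).round())
```

```text
1.4 [[310.3, 312.7], [307.4, 301.0]]
1.45 [[307.2, 313.5], [305.0, 301.5]]
1.49 [[304.8, 314.0], [303.1, 301.9]]
1.55 [[301.0, 314.6], [300.2, 302.3]]
0 0 [([159, -52, 47], (30.4, 56.4)), ([150, -10, 47], (2.8, 16.5)), ([131, 6, 47], (3.1, 3.9))] [404. 251. 167.] [453. 290. 153.]
0 -15 [([159, -52, 47], (38.0, 58.1)), ([150, -10, 47], (10.5, 18.1)), ([131, 6, 47], (5.2, 5.3))] [403. 255. 164.] [452. 294. 150.]
15 0 [([159, -52, 47], (52.0, 64.5)), ([150, -10, 47], (20.5, 25.4)), ([131, 6, 47], (15.5, 12.4))] [399. 249. 167.] [448. 288. 153.]
15 -15 [([159, -52, 47], (59.2, 64.4)), ([150, -10, 47], (29.5, 25.7)), ([131, 6, 47], (22.6, 12.9))] [398. 253. 164.] [447. 292. 150.]
25 0 [([159, -52, 47], (66.0, 65.9)), ([150, -10, 47], (32.4, 29.0)), ([131, 6, 47], (25.2, 16.3))] [396. 248. 166.] [445. 287. 152.]
25 -15 [([159, -52, 47], (72.8, 65.0)), ([150, -10, 47], (41.3, 28.1)), ([131, 6, 47], (33.8, 15.8))] [395. 252. 163.] [445. 291. 149.]
35 0 [([159, -52, 47], (79.4, 66.2)), ([150, -10, 47], (44.0, 30.3)), ([131, 6, 47], (35.3, 18.4))] [394. 246. 164.] [443. 285. 150.]
35 -15 [([159, -52, 47], (86.0, 65.3)), ([150, -10, 47], (52.5, 28.7)), ([131, 6, 47], (44.2, 17.0))] [393. 250. 161.] [442. 289. 147.]
```

Run:
```python
from pl import *
rf=RB(15);T=lambda x,y,z:off([x,y,z],15,19)
path([(T(150,-62,95),rf),(T(160,-62,47),rf)])
print("from there:");go([(T(*p),rf) for p in([160,-52,47],[160,-40,47],[157,-28,47],[152,-18,47],[140,-5,47],[129,6,47],[124,6,47])],T(160,-62,47),rf)
```

```text
[381. 277. 204.] [-0.236, -0.106, 0.066] [-0.219, 0.008, -0.024] rows 0.6 1.7
[390. 246. 167.] [-0.025, -0.031, 0.116] [0.0, 0.0, 0.0] rows 0.0 0.8
from there:
[0.0, 0.0241, 0.0065] [0.0, 0.0, 0.0]
[-0.0, 0.0531, 0.0142] [0.0, 0.0, 0.0]
[0.0075, 0.0821, 0.022] [0.0, 0.0, 0.0]
[0.02, 0.1063, 0.0285] [0.0, 0.0, 0.0]
[0.05, 0.1376, 0.0369] [0.0, 0.0, 0.0]
[0.0775, 0.1642, 0.044] [0.0, 0.0, 0.0]
[0.09, 0.1642, 0.044] [0.0, 0.0, 0.0]
```

{"name": "play_rows", "arguments": {
  "motion": [
    [0.2,-0.06,-0.06,0.02,-0.1,0.004,-0.01],
    [0,-0.15,-0.106,0.05,-0.22,0.008,-0.024],
    [0,-0.236,-0.106,0.066,-0.22,0.008,-0.024],
    [0,-0.236,-0.106,0.066,-0.22,0.008,-0.024],
    [0,-0.25,-0.12,0.12,-0.22,0.008,-0.024],
    [0,-0.26,-0.137,0.17,-0.22,0.008,-0.024],
    [0,-0.26,-0.137,0.182,-0.22,0.008,-0.024],
    [0,-0.26,-0.137,0.182,-0.22,0.008,-0.024]
  ]
}}

```text
time: 25.12
tcp_pos: [385.0, 246.2, 167.7]
orientation: [1.48, 2.1, -0.142]
contact_force: [-0.7, -0.5, 0.3]
opening: 0.1
grip_force: 0.0
```

```bash
python3 chk.py
python3 - <<'E'
from pl import *
rf=RB(15);T=lambda x,y,z:off([x,y,z],15,19)
go([(T(*p),rf) for p in([160,-62,47],[160,-52,47],[160,-40,47],[157,-28,47],[152,-18,47],[140,-5,47],[129,6,47],[124,6,47])])
E
```

```text
[385.  246.2 167.7] 0.07663536281464792 0.0 25.125
bed pos [158.9 -71.2  66.7] bed force [ 0.4 -0.8  0.1] torque [0.22 0.19 0.05]
[-0.0028, 0.0094, 0.006] [0.0051, -0.003, -0.0017]
[-0.0028, 0.0336, 0.0125] [0.0051, -0.003, -0.0017]
[-0.0028, 0.0625, 0.0204] [0.0051, -0.003, -0.0017]
[0.0047, 0.0915, 0.0282] [0.0051, -0.003, -0.0017]
[0.0173, 0.1156, 0.0348] [0.0051, -0.003, -0.0017]
[0.0473, 0.1469, 0.0433] [0.0051, -0.003, -0.0017]
[0.0748, 0.1735, 0.0505] [0.0051, -0.003, -0.0017]
[0.0873, 0.1735, 0.0505] [0.0051, -0.003, -0.0017]
```

{"name": "play_rows", "arguments": {
  "motion": [
    [0,-0.003,0.01,0.006,0,0,0],
    [0,-0.003,0.025,0.01,0,0,0],
    [0,-0.003,0.04,0.014,0,0,0],
    [0,-0.003,0.055,0.018,0,0,0],
    [0,-0.001,0.07,0.022,0,0,0],
    [0,0.004,0.085,0.026,0,0,0],
    [0,0.008,0.1,0.03,0,0,0],
    [0,0.017,0.115,0.035,0,0,0],
    [0,0.017,0.115,0.035,0,0,0]
  ]
}}

```text
time: 26.25
tcp_pos: [430.1, 264.0, 163.1]
orientation: [1.479, 2.099, -0.142]
contact_force: [0.8, -0.2, 0.2]
opening: -0.3
grip_force: 0.0
```

```bash
python3 chk.py
python3 - <<'E'
from pl import *
i,C=snap("wrist","w10")
for q in robot.silhouettes("keeper","wrist")[:1]:
    print(q["score"],q["extent"]);m=q["pixels"].astype(np.uint8);c,_=cv2.findContours(m,0,2);print(cv2.minAreaRect(max(c,key=len)))
for a in(.3,.5,.7,.9,1.1,1.5): print(a,proj(C,[P([111,-34,42]),P(knob(a,42,60))]).round().tolist())
rf=RB(15);T=lambda x,y,z:off([x,y,z],15,19)
go([(T(*p),rf) for p in([152,-18,47],[140,-5,47],[129,6,47],[124,6,47])])
E
```

```text
[430.1 264.  163.1] -0.32345348146423475 0.0 26.25
bed pos [152.3 -23.   65.2] bed force [ 0.5  0.7 -0. ] torque [0.11 0.25 0.01]
0.66 [266.6, 166.5, 101.9, 93.3]
((316.7500305175781, 214.75), (122.32946014404297, 35.35533905029297), 45.0)
0.3 [[289.0, 186.0], [384.0, 207.0]]
0.5 [[289.0, 186.0], [375.0, 225.0]]
0.7 [[289.0, 186.0], [364.0, 240.0]]
0.9 [[289.0, 186.0], [351.0, 254.0]]
1.1 [[289.0, 186.0], [336.0, 265.0]]
1.5 [[289.0, 186.0], [300.0, 280.0]]
[0.0014, 0.001, -0.0001] [0.0062, -0.0024, -0.0016]
[0.0314, 0.0323, 0.0085] [0.0062, -0.0024, -0.0016]
[0.0589, 0.0588, 0.0157] [0.0062, -0.0024, -0.0016]
[0.0714, 0.0588, 0.0157] [0.0062, -0.0024, -0.0016]
```

The keeper silhouette now runs at about 45° from its pivot near (289,186), so it has swung to roughly 0.75. Finish the push.

{"name": "play_rows", "arguments": {
  "motion": [
    [0,0.01,0.011,0.003,0,0,0],
    [0,0.02,0.022,0.006,0,0,0],
    [0,0.031,0.032,0.009,0,0,0],
    [0,0.042,0.044,0.012,0,0,0],
    [0,0.052,0.053,0.014,0,0,0],
    [0,0.059,0.059,0.016,0,0,0],
    [0,0.059,0.059,0.016,0,0,0]
  ]
}}

```text
time: 27.22
tcp_pos: [448.0, 289.9, 151.5]
orientation: [1.479, 2.099, -0.142]
contact_force: [-0.1, -0.8, 0.7]
opening: 0.2
grip_force: 0.5
```

```bash
python3 chk.py
```

```text
[448.  289.9 151.5] 0.19597880032500936 0.47860540775218396 27.225
bed pos [129.    1.3  65.2] bed force [ 1.  -0.3  0.3] torque [ 0.02  0.22 -0.09]
```

Keep pushing down the bed in small steps until the stop is felt.

{"name": "play_rows", "arguments": {
  "motion": [
    [0,0.005,0,0,0,0,0],
    [0,0.01,0,0,0,0,0],
    [0,0.015,0,0,0,0,0],
    [0,0.018,0,0,0,0,0],
    [0,0.018,0,0,0,0,0]
  ]
}}

```text
time: 27.85
tcp_pos: [447.7, 291.5, 150.8]
orientation: [1.475, 2.089, -0.153]
contact_force: [2.2, -13.2, 8.1]
opening: -0.0
grip_force: 7.9
```

```bash
python3 chk.py;  python3 - <<'E'
from pl import *
i,C=snap("wrist","w11")
for q in robot.silhouettes("keeper","wrist")[:1]: print(q["score"],q["extent"])
for a in(-.1,0,.1,.2,.3): print(a,proj(C,[P([111,-34,42]),P(knob(a,42,48)),P(knob(a,42,63))]).round().tolist())
hsv=cv2.cvtColor(i,cv2.COLOR_BGR2HSV);m=((hsv[...,0]<20)&(hsv[...,1]>170)&(hsv[...,2]>120)).astype(np.uint8)
n,l,s_,c=cv2.connectedComponentsWithStats(m);[print(s_[k],c[k].round()) for k in range(1,n) if s_[k][4]>60]
E
```

```text
[447.7 291.5 150.8] -0.024361060521436405 7.9205010263831355 27.85
bed pos [127.2   1.4  65.4] bed force [15.6 -1.4  0.4] torque [-2.19 -0.77 -0.76]
0.69 [227.9, 208.2, 123.1, 37.4]
-0.1 [[246.0, 234.0], [330.0, 216.0], [354.0, 211.0]]
0 [[246.0, 234.0], [331.0, 224.0], [354.0, 221.0]]
0.1 [[246.0, 234.0], [330.0, 231.0], [354.0, 230.0]]
0.2 [[246.0, 234.0], [329.0, 238.0], [352.0, 240.0]]
0.3 [[246.0, 234.0], [327.0, 246.0], [349.0, 249.0]]
[ 353    0   75  293 4533] [389. 145.]
[433   0  62   7 250] [455.   2.]
[526   0  30   5  81] [544.   1.]
[562   0   8  13  68] [565.   5.]
[ 226  211  126   37 2161] [281. 227.]
[313 333  14  17 174] [319. 342.]
```

About 16 N of reaction with the arm stopped moving and a silhouette consistent with angle 0: that is the stop. Back off, raise the arm and check.

{"name": "play_rows", "arguments": {
  "motion": [
    [0,-0.01,-0.005,0,0,0,0],
    [0,-0.03,-0.02,-0.01,0,0,0],
    [0,-0.04,-0.04,-0.06,0,0,0],
    [0,-0.04,-0.06,-0.15,0,0,0],
    [0,0.0,-0.08,-0.25,0,0,0],
    [0,0.06,-0.08,-0.33,0,0,0],
    [0,0.1,-0.08,-0.38,0,0,0],
    [0,0.1,-0.08,-0.38,0,0,0],
    [0,0.1,-0.08,-0.38,0,0,0]
  ]
}}

```text
time: 29.08
tcp_pos: [349.8, 376.3, 247.6]
orientation: [1.479, 2.1, -0.143]
contact_force: [-0.1, -0.4, -0.4]
opening: -0.0
grip_force: 0.0
```

```bash
python3 chk.py;  python3 - <<'E'
from pl import *
i,C=snap("wrist","w12");j,_=snap("top","t12")
for a in(-.1,0,.1,.2): print(a,proj(C,[P([111,-34,42]),P(knob(a,42,48)),P(knob(a,42,63))]).round().tolist())
u=proj(C,P([70,0,30]))[0].astype(int);print(u)
x0=max(0,min(440,u[0]-100));y0=max(0,min(250,u[1]-75))
a=cv2.resize(i[y0:y0+150,x0:x0+200],(533,400),interpolation=cv2.INTER_CUBIC)
b=cv2.resize(j[215:255,200:280],(267,134),interpolation=cv2.INTER_CUBIC);c=cv2.resize(j[190:260,400:500],(267,187),interpolation=cv2.INTER_CUBIC)
o=np.zeros((400,800,3),np.uint8);o[:,:533]=a;o[:134,533:]=b;o[140:327,533:]=c;cv2.imwrite("pics/final.png",o);print(x0,y0)
E
```

```text
[349.8 376.3 247.6] -0.04640062325141038 0.0 29.075
bed pos [ 82.1 -70.  203.2] bed force [ 0.2 -0.2 -0.5] torque [ 0.18  0.23 -0.01]
-0.1 [[313.0, 209.0], [354.0, 201.0], [366.0, 199.0]]
0 [[313.0, 209.0], [354.0, 205.0], [366.0, 204.0]]
0.1 [[313.0, 209.0], [353.0, 209.0], [365.0, 209.0]]
0.2 [[313.0, 209.0], [353.0, 213.0], [364.0, 214.0]]
[339 168]
239 93
```

View pics/final.png

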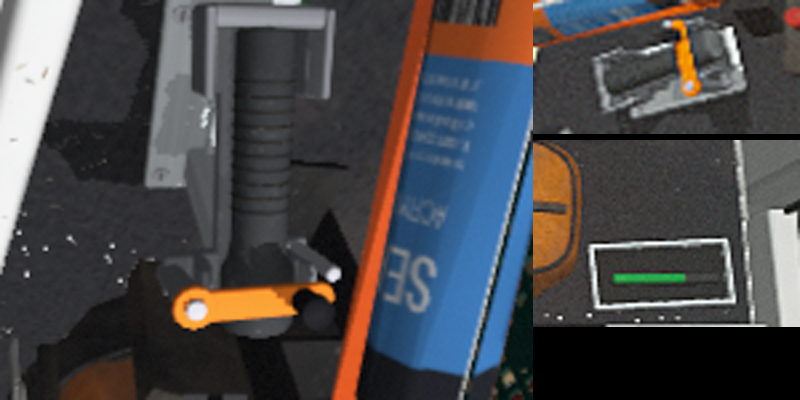

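The final picture shows the torch in the cradle with its tail against the heel wall (crop (265,28)). The keeper lies straight across it against the stop pin, and the marker lies in the tray. The spanner, keys and aerosol were never approached. Handing in.

```bash
python3 -c "
from cell import robot
print(robot.job_done())"
```

```text
the job is handed in; nothing more can be done
None
```

The job is handed in at about 29 s of the 72 s: the marker is in the tray, the torch is in the cradle head up with its tail against the contacts, and the keeper is across it at its stop.

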